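# Lock the cheese press with its extension bar

### The arm

A 6-joint arm with a two-finger parallel gripper is mounted at the origin on a cart in front of the work surface, level with it; the furniture and walls round the work are solid. World frame = base frame: x ahead of the robot, y to its left, z up, the work surface at z = 0. Lengths are in m, angles in rad, forces in N, time in s.
With the tool pointing down it reaches from about 0.25 to 0.725 m from the base axis. Payload 4 kg.
Tool frame: the origin (TCP) lies midway between the tips of the shut fingers; the grasp point (between the pads) lies 19 mm behind it; z points along the fingers, y is the line along which they close (so a half turn about z gives the same grasp; the last joint's range is limited). The gripper opens to 85 mm and grips with 20 to 120 N. Pads are 22 mm wide; open, the fingers measure 114 mm over their backs; the gripper's body (76 mm by 85 mm) begins 54 mm behind the grasp point. The pads swing forward as they close: fully open they stand 13 mm farther back than shut.
Start: joints at [1.284, 0.241, 0.005, 1.335, 0, 1.571], TCP at [0.141, 0.48, 0.231] pointing down, gripper open.
Joint ranges: [-2.72, 2.72], [-1.05, 1.87], [-1.09, 1.28], [-1.99, 2.15], [-1.42, 1.44], [-3.14, 3.14]. Speed limits (rad/s): [2.79, 2.79, 3.14, 3.14, 3.14, 3.14].

### API

Orientations are given as a unit quaternion [x, y, z, w].
In Python, from workcell import bot gives the robot as it stands. The module is installed in compiled form; this text tells all that it offers.
- The arm moves only by the tool drive_tool, never from a script. Its arguments are lists of equal length, an entry for each row: "slide": the shift along the tool's x, y, z scaled (see below), a list of three; "rotation": the turn, a rotation vector about the tool's x, y, z scaled (see below), a list of three. A call has exactly 8 rows; each row is the pose to reach, as a shift and turn from the pose commanded when the call began, along the tool's axes at that moment; what a row does not reach only later rows make up. The controller multiplies each number of a shift by 250 mm and each number of a turn by 0.5 rad. A row lasts 1/8 s, in which the tool goes at most 62.5 mm and 10.7 degrees, less where a joint would pass 70% of its speed; a pose out of reach is approached as far as the arm can. A call with a number of a shift or a turn outside -1 to 1 is refused whole. A call with a gripper value outside its range is refused whole. "gripper" is the opening, from 0 (shut) to 1 (fully open), set as the call begins (left out, the last holds). The fingers move at their own pace and stop on an object; the grip force is fixed at half the most. Time passes only in rows, so rows that repeat a pose let the fingers close, or fill a call up. It gives the time, the measured TCP pose, the force, the opening and the grip force at its end, in the units of the state.
- bot.get_obs(): the state, without advancing time (a new reading comes with each control period).
- bot.camera(name): name is "scene" or "side" or "wrist"; returns a dict with "image" (420x560x3 uint8, red, green, blue), "z_map" (420x560 float32, m along the optical axis (not along the pixel's ray), 0 where there is no reading), "camera_matrix" (3x3 intrinsics, pixels), "xyz" and "orientation" of the camera in the world. Camera axes: x right, y up, looking along -z (the intrinsics and any distortion apply to the point x, -y, -z); pixel columns grow to the right and rows downward; lengths in m; the calibration is good to about 2 mm. A picture is of the moment at which its call begins.
- bot.job_done(): hands the job in; it is judged then, once.
The state is a dict: "clock": time; "joint_pos": joint angles; "joint_vel": joint speeds; "tau": joint torques, N m; "eef_pos": TCP position; "tool_rot": TCP orientation; "ft_force": force on the tool from outside, world axes, zero at the start; "ft_torque": the same for the moment, N m; "grip_width": finger opening in m; "grasp_force": force on a finger pad.
Only numpy, scipy, OpenCV 4.12 (cv2) and the standard library are available. Lean on these libraries where they do the work, as an engineer would, in place of code of your own. Each camera call takes 0.05 s, during which the arm holds its last target. There are 200 camera calls.

### The job

Lock the cheese press: take the extension bar from its rest, slip it fully onto the press's short lever, and throw the lever over its dead point until it lies firmly home on its stop screw. Then draw the bar off and lay it back in the forks of its rest. Work the lever only with the bar, keeping your hand off the press; go by feel and do not ram the bar on or force the lever on hard against its stop, and leave the other things alone.

Things in the scene. Friction and masses are not known exactly. Their poses are not given: they have to be found in the camera images.
- press: Steel toggle press, fixed, on a light wooden board 170 x 150 x 18 mm. Origin on the worktop below the shaft's middle; x: the level direction in which the lever is thrown; y along the shaft; z up. Two upright grey side plates 90 mm long in x, 8 mm thick, at y = -58 and +58 mm, 184 mm high. A toggle link drives a sprung steel foot onto the lid of a white cheese mould; its load differs from time to time.
- shaft (a point): Middle of the lever's shaft, the hinge, 160 mm above the worktop. The turning moment needed to close the lever starts at about 0.85 N m (stiff pivots), rises as the spring is met near lever value 0.2 to 0.35, peaks at 1.9 to 2.7 N m near 0.4 to 0.6, and falls towards the dead point. Thrown down, the lever's stub ends about level.
- lever (a joint): Lever angle, rad: 0 open, stub 48 deg above level; grows as it closes (stub angle above level = 0.838 - value). Starts at 0.0 to 0.14 and stays where it is left. Dead point 0.733; just past it friction still holds it, so push on until it meets the stop screw, somewhere between 0.77 and 0.88. The stop is felt as a second, steep rise; its rubber cap gives slightly.
- stub_root (a point): Point on the axis of the lever's stub at its collar, 45 mm from the shaft axis: the mouth of the bar comes to lie here when the bar is fully on. The collar is a steel disc 26 mm across.
- stub_tip (a point): Free end of the lever's round steel stub, on its axis, 95 mm from the shaft axis. The stub is 14 mm thick and 50 mm long, its last 10 mm tapered to 6 mm. From stub_root to stub_tip is the axis of the stub.
- stop_screw: Upright stop screw with a black rubber cap, 34 mm from the shaft axis towards the press's x, under the lever; origin at the top of the cap. Its height is set differently each time.
- bar_rest: Rest of the bar, fixed: light wooden strip 150 x 46 x 10 mm with two dark steel forks, open upward, at x = -15 and +80 mm, 8 mm thick in x, gap 28 mm at the bottom and flaring, tops 57 mm high. Origin on the worktop; x along the strip, z up. The bar lies in the forks along x, its axis 45 mm up, its middle at x = 5 mm, its mouth towards -x.
- bar_grip (a point): Where to grip the bar: on its axis, 130 mm from its mouth. A straight round steel bar, 185 mm long, 24 mm thick, about 0.2 kg, with a black ribbed rubber grip and red end. x axis along the bar from mouth to red end. In the rest it lies 42.5 mm from the rest's origin towards +x; the forks' faces stand 33 and 53 mm off.
- bar_mouth (a point): Centre of the open end of the bar's socket. The socket is 58 mm deep with a bore of 16 mm. Same axes as the grip.
- bar_mid (a point): Middle of the bar's length, on its axis, 92.5 mm from the mouth. Same axes as the grip.
- tumbler: glass tumbler with ice, 100 mm tall, on a slate coaster; a bystander, origin at its foot
- jigger: double-ended brass jigger, 101 mm tall; a bystander, origin at its foot
There are look-alikes about, which are no part of the job. What is shaped like the part that bears bar_grip but blue is not meant.

How it is judged:
By the outcome, as a careful person would: the job done as asked, in the order asked, and still so for the second after the job is handed in, with the robot touching nothing.
It also fails if it takes over 72 s, if anything falls off the work surface, if the arm or the gripper's body presses on something with over 40 N, if the wrist force passes 120 N, or if a joint passes its speed limit or range.

## Working session

There is one attempt and no reset: what is moved stays moved. The work goes in short steps, Python scripts to look and compute and a tool call to move; the robot and the scene stay as the last step left them, time stands still between calls to the robot, and variables do not carry over. Pictures are saved under pics/ and viewed, at most 10 in all, crops included, and the job is handed in when it is done.

Besides the shell and the picture viewer there is one more tool, called after "Request:" as name(argument=value, ...) on one line, values as JSON. drive_tool: Moves the arm, as the interface text tells. Shifts and turns lie within -1 to 1; 1 stands for 250 mm of shift or 0.5 rad of turn. Its arguments: {"type":"object","properties":{"slide":{"type":"array","items":{"type":"array","items":{"type":"number"}}},"rotation":{"type":"array","items":{"type":"array","items":{"type":"number"}}},"gripper":{"type":"number"}},"required":["slide","rotation"]}

```bash
mkdir -p pics; cat > h.py <<'E'
import numpy as np, cv2
from workcell import bot
from scipy.spatial.transform import Rotation as R
def shot(n,save=None):
    c=bot.camera(n)
    if save: cv2.imwrite(f'pics/{save}.png',c['image'][:,:,::-1])
    np.savez(f'/tmp/{save or n}.npz',**c); return c
def cloud(c):
    K=c['camera_matrix'];z=c['z_map'];v,u=np.mgrid[:z.shape[0],:z.shape[1]]
    p=np.stack([(u-K[0,2])/K[0,0]*z,-(v-K[1,2])/K[1,1]*z,-z],-1)
    return p@R.from_quat(c['orientation']).as_matrix().T+c['xyz']
E
python3 - <<'E'
from h import *
a=[shot(n,n+'0') for n in('scene','side','wrist')]
for c in a: print(c['xyz'],c['orientation'],c['camera_matrix'].tolist(),[k for k in c])
o=bot.get_obs();print(o)
cv2.imwrite('pics/two0.png',cv2.resize(np.vstack([a[0]['image'],a[1]['image']])[:,:,::-1],(400,600)))
E
```

```text
[-0.07722234 -0.93039307  0.83967194] [ 0.44203049 -0.12815284 -0.2516436   0.85138792] [[435.84653931562525, 0.0, 278.62629954749565], [0.0, 435.84653931562525, 206.603207790581], [0.0, 0.0, 1.0]] ['image', 'z_map', 'camera_matrix', 'xyz', 'orientation']
[ 0.08221405 -1.24302452  1.10354426] [ 0.43216393 -0.07035023 -0.13535684  0.88879903] [[495.48670289363497, 0.0, 276.02239926195904], [0.0, 495.48670289363497, 216.59954992056078], [0.0, 0.0, 1.0]] ['image', 'z_map', 'camera_matrix', 'xyz', 'orientation']
[0.07849831 0.4986952  0.37299661] [-0.10566754 -0.07883032  0.5936106   0.79388072] [[292.2131041255892, 0.0, 281.0769626493509], [0.0, 292.2131041255892, 211.63959058929134], [0.0, 0.0, 1.0]] ['image', 'z_map', 'camera_matrix', 'xyz', 'orientation']
{'clock': 0.15, 'joint_pos': array([1.28399206e+00, 2.41258790e-01, 4.05507055e-03, 1.33518093e+00,
       9.12535463e-06, 1.57079451e+00]), 'joint_vel': array([-0.00238882, -0.00289214,  0.00380351, -0.00012843,  0.00023504,
        0.00096352]), 'tau': array([ 1.04245555e-03, -3.72634649e+01,  2.52638590e+01,  1.23548275e-02,
        5.10286179e-05,  3.76715832e-06]), 'eef_pos': array([0.1413111 , 0.47913477, 0.23061619]), 'tool_rot': array([ 1.42910212e-01,  9.89735339e-01, -7.85356152e-04, -1.18010866e-04]), 'ft_force': array([-0.32358359, -0.54050112, -0.78890376]), 'ft_torque': array([-0.01640734,  0.04355079, -0.0288912 ]), 'grasp_force': 0.0, 'grip_width': 0.0853458336724087}
```

View pics/scene0.png

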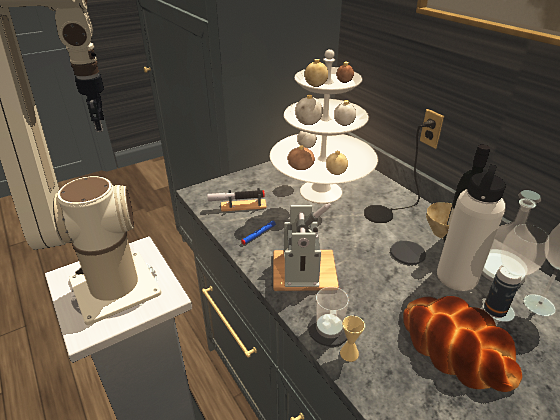

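View pics/side0.png

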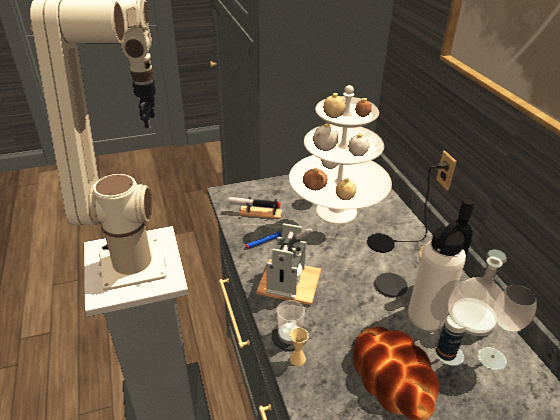

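Scene: the bar with a black grip and red end lies on a wooden strip at about (237,197). A blue look-alike lies at (257,234), and the press is at (303,245). Side: bar at (256,205), blue bar at (265,241), press at (288,265). The black-gripped bar in the forks is the one meant, because the other is blue and has no rest. I'll confirm this in a crop.

```bash
python3 - <<'E'
from h import *
a=np.load('/tmp/scene0.npz');b=np.load('/tmp/side0.npz')
A=cv2.resize(a['image'][175:295,195:345],None,fx=4,fy=4,interpolation=2)[:,:,::-1]
B=cv2.resize(b['image'][185:305,215:325],None,fx=4.9,fy=4.9,interpolation=2)[:,:,::-1]
cv2.imwrite('pics/c1.png',A)
P=cloud(a);Q=cloud(b)
for n,X,pts in(('sc',P,[(237,197),(210,196),(264,194),(237,205),(303,210),(303,280),(330,280),(322,212),(290,250),(318,250)]),('sd',Q,[(256,205),(232,201),(280,206),(288,265)])):
  for u,v in pts: print(n,u,v,X[v,u].round(3))
E
```

```text
sc 237 197 [0.448 0.142 0.043]
sc 210 196 [0.369 0.179 0.054]
sc 264 194 [0.56  0.158 0.005]
sc 237 205 [0.445 0.14  0.013]
sc 303 210 [ 0.479 -0.181  0.172]
sc 303 280 [ 0.415 -0.277  0.031]
sc 330 280 [ 0.48  -0.308  0.021]
sc 322 212 [ 0.482 -0.255  0.209]
sc 290 250 [ 0.389 -0.253  0.128]
sc 318 250 [ 0.446 -0.293  0.131]
sd 256 205 [0.451 0.131 0.042]
sd 232 201 [0.373 0.172 0.048]
sd 280 206 [0.548 0.152 0.002]
sd 288 265 [ 0.428 -0.287  0.135]
```

View pics/c1.png

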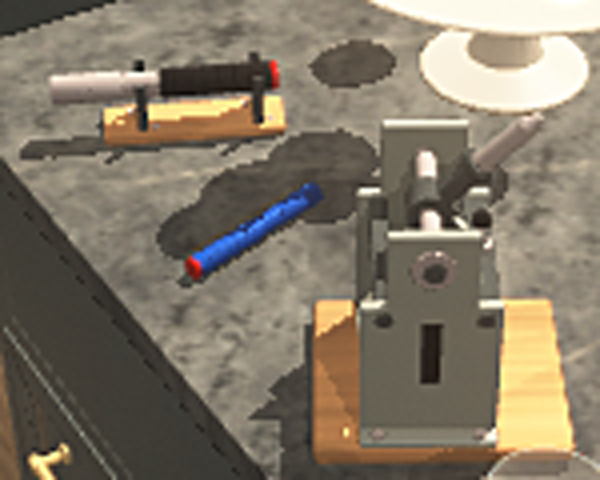

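The crop shows the steel bar in the forks: mouth left at (50,88), black grip, red end at (272,73) and forks at (142,95) and (258,88). The blue one lies loose on the worktop. The stub points right and up, with its tip at (535,120) and the collar near (455,190).

```bash
cat >> h.py <<'E'
def crop(X,lo,hi):
    X=X.reshape(-1,3); return X[np.all((X>lo)&(X<hi),1)]
def line(p):
    for _ in range(4):
        m=p.mean(0);d=np.linalg.svd(p-m,full_matrices=False)[2][0];d*=np.sign(d[0])
        r=np.linalg.norm((p-m)-np.outer((p-m)@d,d),axis=1);p=p[r<max(2*np.median(r),.004)]
    s=(p-m)@d;return m,d,m+d*s.min(),m+d*s.max(),len(p)
E
python3 - <<'E'
from h import *
for n in('scene0','side0'):
  c=np.load(f'/tmp/{n}.npz');P=cloud(c)
  # bar: steel/black above forks region
  b=crop(P,[.33,.09,.03],[.58,.22,.062]);print(n,'bar',*[np.round(q,4) for q in line(b)])
  w=crop(P,[.33,.09,.006],[.58,.22,.016]);print('strip',w.min(0).round(3),w.max(0).round(3),cv2.minAreaRect((w[:,:2]*1000).astype(np.float32)))
  bd=crop(P,[.33,-.42,.012],[.6,-.15,.024]);print('board',cv2.minAreaRect((bd[:,:2]*1000).astype(np.float32)))
  # side plate face nearest
  t=crop(P,[.33,-.42,.178],[.6,-.12,.19]);print('plate tops',cv2.minAreaRect((t[:,:2]*1000).astype(np.float32)),len(t))
  s=crop(P,[.47,-.32,.192],[.6,-.15,.27]);print('stub',*[np.round(q,4) for q in line(s)])
  pl=crop(P,[.33,-.42,.04],[.55,-.15,.15]);
  # RANSAC-free: vertical plane fit of front plate
  f=pl[pl[:,1]<-.22]; f=f[np.abs(f[:,1]-np.median(f[:,1]))<.04];m=np.median(f,0)
  k=np.polyfit(f[:,0],f[:,1],1);print('face slope',k)
E
```

```text
scene0 bar [0.4415 0.141  0.0523] [ 0.898  -0.4399 -0.0015] [0.3599 0.181  0.0525] [0.5256 0.0998 0.0522] 373
strip [0.336 0.09  0.006] [0.573 0.217 0.016] ((454.77178955078125, 151.7625732421875), (233.91702270507812, 126.00293731689453), 1.522379994392395)
board ((415.61962890625, -289.1690979003906), (284.48492431640625, 169.9770050048828), 58.230926513671875)
plate tops ((447.6183166503906, -227.77130126953125), (127.69524383544922, 64.94168090820312), 58.28315734863281) 222
stub [ 0.4836 -0.2538  0.2153] [ 0.6165 -0.3469  0.7069] [ 0.4685 -0.2452  0.198 ] [ 0.4975 -0.2616  0.2312] 97
face slope [-0.43867333 -0.09408743]
side0 bar [0.4452 0.1394 0.05  ] [ 0.8929 -0.4501  0.0087] [0.3615 0.1816 0.0492] [0.5276 0.0979 0.0508] 331
strip [0.335 0.092 0.006] [0.561 0.198 0.016] ((445.421875, 138.4805908203125), (226.6653594970703, 101.83599090576172), 4.538155555725098)
board ((418.67962646484375, -287.7996520996094), (288.61279296875, 170.37107849121094), 57.66984176635742)
plate tops ((451.1258544921875, -229.92446899414062), (130.79275512695312, 66.70941925048828), 57.83852767944336) 145
stub [ 0.4854 -0.2555  0.2127] [ 0.6106 -0.3645  0.7031] [ 0.4692 -0.2457  0.194 ] [ 0.4994 -0.2638  0.2288] 66
face slope [-0.15050925 -0.21150965]
```

Request:
drive_tool(slide=[[0,0,0],[0,0,0],[0,0,0],[0,0,0],[0,0,0],[0,0,0],[0,0,0],[0,0,0]], rotation=[[0,0,0],[0,0,0],[0,0,0],[0,0,0],[0,0,0],[0,0,0],[0,0,0],[0,0,0]], gripper=1)

```text
clock: 1.15
eef_pos: [0.1414, 0.4796, 0.2313]
tool_rot: [0.143, 0.99, 0.0, -0.0]
ft_force: [0.4, -0.2, 0.2]
grip_width: 0.0852
grasp_force: 0.0
```

```bash
cat >> h.py <<'E'
def R_dir(yaw,tilt,flip=1):
    "tool x along flip*bar dir(yaw, raised by tilt), tool z perpendicular to it, downward"
    b=np.array([np.cos(yaw)*np.cos(tilt),np.sin(yaw)*np.cos(tilt),np.sin(tilt)])
    z=np.array([np.cos(yaw)*np.sin(tilt),np.sin(yaw)*np.sin(tilt),-np.cos(tilt)])
    x=flip*b; return np.stack([x,np.cross(z,x),z],1)
def go(p,Rm):
    o=bot.get_obs();C=R.from_quat(o['tool_rot'])
    s=C.inv().apply(np.array(p)-o['eef_pos'])/.25;r=(C.inv()*R.from_matrix(Rm)).as_rotvec()/.5
    print('slide',s.round(3).tolist(),'rot',r.round(3).tolist());return s,r
E
python3 - <<'E'
from h import *
y=np.deg2rad(-26.3)
go([.46,.13,.23],R_dir(y,0,1));go([.46,.13,.23],R_dir(y,0,-1))
E
```

```text
slide [-1.618, -0.981, 0.005] rot [0.0, -0.0, -5.939]
slide [-1.618, -0.981, 0.005] rot [-0.0, -0.0, 0.344]
```

Request:
drive_tool(slide=[[-0.12,-0.07,0],[-0.24,-0.14,0],[-0.36,-0.21,0],[-0.48,-0.28,0],[-0.6,-0.36,0],[-0.72,-0.43,0],[-0.84,-0.5,0],[-0.96,-0.58,0]], rotation=[[0,0,0.05],[0,0,0.1],[0,0,0.15],[0,0,0.2],[0,0,0.25],[0,0,0.3],[0,0,0.34],[0,0,0.34]])

```text
clock: 2.15
eef_pos: [0.3314, 0.2718, 0.2315]
tool_rot: [0.226, 0.974, 0.0, 0.0]
ft_force: [-0.0, -0.0, -0.7]
grip_width: 0.0854
grasp_force: 0.0
```

```bash
python3 - <<'E'
from h import *
print(bot.get_obs()['joint_pos'].round(3))
y=np.deg2rad(-26.3)
go([.46,.13,.23],R_dir(y,0,-1))
E
```

```text
[ 0.687  0.099 -0.167  1.304 -0.     1.144]
slide [-0.712, -0.282, 0.006] rot [0.001, 0.001, 0.005]
```

Request:
drive_tool(slide=[[-0.12,-0.05,0],[-0.24,-0.1,0],[-0.36,-0.15,0],[-0.48,-0.19,0],[-0.6,-0.24,0],[-0.71,-0.28,0.005],[-0.71,-0.28,0.005],[-0.71,-0.28,0.005]], rotation=[[0,0,0],[0,0,0],[0,0,0],[0,0,0],[0,0,0],[0,0,0],[0,0,0],[0,0,0]])

```text
clock: 3.15
eef_pos: [0.4587, 0.1316, 0.23]
tool_rot: [0.227, 0.974, 0.0, -0.0]
ft_force: [-0.0, -0.2, 0.1]
grip_width: 0.0849
grasp_force: 0.0
```

```bash
python3 - <<'E'
from h import *
c=shot('wrist','w1');P=cloud(c)
print(c['xyz'])
b=crop(P,[.33,.06,.03],[.58,.24,.065])
m,d,e0,e1,n=line(b);print(m.round(4),d.round(4),e0.round(4),e1.round(4),n,np.rad2deg(np.arctan2(d[1],d[0])))
# cylinder fit: circle in cross-section
n2=np.array([-d[1],d[0],0]);n2/=np.linalg.norm(n2)
s=(b-m)@d
for lo,hi in((-.09,-.05),(.0,.03),(.03,.07)):
  q=b[(s>lo)&(s<hi)];y=(q-m)@n2;z=q[:,2];k=(z>.046)&(abs(y)<.013)
  y=y[k];z=z[k];A=np.c_[2*y,2*z,np.ones(len(y))];x=np.linalg.lstsq(A,y*y+z*z,rcond=None)[0]
  print(lo,hi,'yc',x[0].round(4),'zc',x[1].round(4),'r',np.sqrt(x[2]+x[0]**2+x[1]**2).round(4),'top',np.percentile(z,95).round(4),len(y))
E
```

```text
[0.39995266 0.16144224 0.37249478]
[0.4404 0.1514 0.055 ] [ 0.8993 -0.4374  0.002 ] [0.3637 0.1887 0.0549] [0.5297 0.1079 0.0552] 2898 -25.93612572538773
-0.09 -0.05 yc 0.0002 zc 0.0455 r 0.0114 top 0.0573 822
0.0 0.03 yc 0.0003 zc 0.0458 r 0.0111 top 0.0575 566
0.03 0.07 yc 0.0003 zc 0.0456 r 0.0114 top 0.0574 690
```

View pics/w1.png

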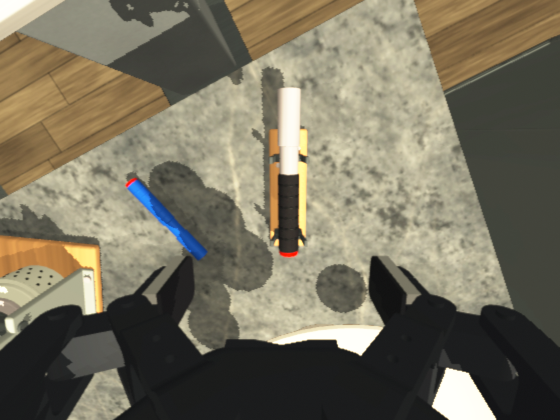

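Wrist view: the bar runs straight up at column 289, from its mouth at row 88 to its red end at row 257. The forks are at rows 152 and 238. The blue look-alike lies apart, from (130,183) to (202,256). The measured length of 185 mm and axis height of 45.5 mm both agree with the text.

```bash
python3 - <<'E'
from h import *
P=np.vstack([cloud(np.load(f'/tmp/{n}.npz')).reshape(-1,3) for n in('scene0','side0')])
g=np.array([.4806,.1318,.0455])
T=crop(P,[.3,-.15,.07],[1,.5,.6]);d=np.linalg.norm(T[:,:2]-g[:2],axis=1)
for lo in np.arange(.07,.5,.05):
  k=(T[:,2]>lo)&(T[:,2]<=lo+.05);q=T[k]
  if len(q): i=d[k].argmin();print(lo.round(2),len(q),d[k].min().round(3),q[i].round(3),'minx',q[:,0].min().round(3),'miny',q[:,1].min().round(3))
T=crop(P,[.45,-.5,.1],[.85,-.15,.5]);print('beyond press',[(k.round(2),T[(abs(T[:,2]-k)<.03)&(T[:,0]>.55)].min(0).round(3).tolist()) for k in (.13,.2,.3) if ((abs(T[:,2]-k)<.03)&(T[:,0]>.55)).any()])
y=np.deg2rad(-25.9);Rm=R_dir(y,np.deg2rad(20),-1);z=Rm[:,2]
go(g+.017*z-.09*z,Rm);go(g+.017*z,Rm)
E
```

```text
0.07 1727 0.225 [0.548 0.346 0.077] minx 0.526 miny -0.149
0.12 8480 0.086 [0.562 0.106 0.151] minx 0.526 miny -0.137
0.17 3475 0.132 [0.603 0.081 0.173] minx 0.527 miny -0.131
0.22 2282 0.174 [0.636 0.054 0.27 ] minx 0.527 miny -0.137
0.27 5957 0.132 [0.608 0.095 0.292] minx 0.527 miny -0.133
0.32 4390 0.158 [0.629 0.079 0.328] minx 0.526 miny -0.035
0.37 5610 0.163 [0.639 0.09  0.408] minx 0.526 miny -0.038
0.42 5051 0.183 [0.654 0.073 0.43 ] minx 0.527 miny 0.009
0.47 4176 0.211 [0.681 0.064 0.47 ] minx 0.526 miny 0.046Traceback (most recent call last):
  File "<stdin>", line 8, in <module>
AttributeError: 'float' object has no attribute 'round'
```

```bash
python3 - <<'E'
from h import *
g=np.array([.4806,.1318,.0455])
y=np.deg2rad(-25.9);Rm=R_dir(y,np.deg2rad(20),-1);z=Rm[:,2]
go(g+.017*z-.08*z,Rm);
E
```

```text
slide [0.006, 0.038, 0.501] rot [-0.002, -0.699, -0.008]
```

Request:
drive_tool(slide=[[0.02,0.01,0.06],[0.04,0.02,0.14],[0.04,0.03,0.22],[0.03,0.038,0.3],[0.02,0.038,0.4],[0.006,0.038,0.5],[0.006,0.038,0.5],[0.006,0.038,0.5]], rotation=[[0,-0.15,0],[0,-0.3,0],[0,-0.45,0],[0,-0.6,0],[0,-0.7,-0.008],[0,-0.7,-0.008],[0,-0.7,-0.008],[0,-0.7,-0.008]])

```text
clock: 4.2
eef_pos: [0.4623, 0.1414, 0.1061]
tool_rot: [0.221, 0.96, -0.039, 0.17]
ft_force: [0.2, 1.2, 0.3]
grip_width: 0.0854
grasp_force: 0.0
```

```bash
python3 - <<'E'
from h import *
g=np.array([.4806,.1318,.0455])
c=shot('wrist','w2');P=cloud(c)
b=crop(P,[.33,.06,.03],[.58,.24,.065]);print([q.round(4) for q in line(b)[:4]])
y=np.deg2rad(-25.9);Rm=R_dir(y,np.deg2rad(20),-1);z=Rm[:,2]
go(g+.017*z,Rm);
E
```

```text
[array([0.4225, 0.1599, 0.0551]), array([ 0.8996, -0.4367, -0.    ]), array([0.3637, 0.1884, 0.0551]), array([0.5296, 0.1079, 0.055 ])]
slide [0.008, -0.004, 0.325] rot [0.002, 0.005, -0.001]
```

Second wrist view agrees. Descend, then grip.

Request:
drive_tool(slide=[[0,0,0.07],[0.004,0,0.14],[0.008,-0.004,0.2],[0.008,-0.004,0.26],[0.008,-0.004,0.3],[0.008,-0.004,0.325],[0.008,-0.004,0.325],[0.008,-0.004,0.325]], rotation=[[0,0,0],[0,0,0],[0,0,0],[0,0,0],[0,0,0],[0,0,0],[0,0,0],[0,0,0]])

```text
clock: 5.25
eef_pos: [0.4851, 0.1285, 0.0285]
tool_rot: [0.221, 0.96, -0.039, 0.17]
ft_force: [0.3, -0.2, 0.3]
grip_width: 0.085
grasp_force: 0.0
```

Request:
drive_tool(slide=[[0,0,0],[0,0,0],[0,0,0],[0,0,0],[0,0,0],[0,0,0],[0,0,0],[0,0,0]], rotation=[[0,0,0],[0,0,0],[0,0,0],[0,0,0],[0,0,0],[0,0,0],[0,0,0],[0,0,0]], gripper=0)

```text
clock: 6.25
eef_pos: [0.485, 0.1286, 0.0283]
tool_rot: [0.221, 0.96, -0.039, 0.17]
ft_force: [-0.8, 1.7, 5.2]
grip_width: 0.0229
grasp_force: 58.8
```

```bash
python3 - <<'E'
from h import *
o=bot.get_obs();print(o)
g=np.array([.4806,.1318,.0455])
M=R.from_quat(o['tool_rot']).as_matrix();print('bar grip in tool (mm)',(M.T@(g-o['eef_pos'])*1000).round(1))
c=np.array([np.cos(np.deg2rad(-25.9)),np.sin(np.deg2rad(-25.9)),0])
go(o['eef_pos']+[0,0,.10]-.04*c,M)
E
```

```text
{'clock': 6.25, 'joint_pos': array([ 0.41868471,  0.31196958, -0.57412814,  0.45377303, -0.26585532,
        0.84037946]), 'joint_vel': array([-8.11374126e-04,  3.57565296e-04, -2.55581099e-03,  1.80435580e-03,
       -2.32530425e-05,  7.78805910e-04]), 'tau': array([-8.06992538e-01, -3.17380714e+01,  1.74563903e+01, -1.61117658e+00,
       -9.66420025e-01,  8.66319810e-03]), 'eef_pos': array([0.48502817, 0.12855683, 0.02829635]), 'tool_rot': array([ 0.22099194,  0.95957824, -0.03918508,  0.1698137 ]), 'ft_force': array([-0.78602905,  1.74901763,  5.23416507]), 'ft_torque': array([0.22039708, 0.31610082, 0.06970538]), 'grasp_force': 58.753159046173096, 'grip_width': 0.02285375073493346}
bar grip in tool (mm) [ -0.8   1.  -18. ]
slide [0.013, -0.0, -0.431] rot [0.0, -0.0, 0.0]
```

Request:
drive_tool(slide=[[0.01,0,-0.05],[0.013,0,-0.13],[0.013,0,-0.23],[0.013,0,-0.33],[0.013,0,-0.43],[0.013,0,-0.5],[0.013,0,-0.56],[0.013,0,-0.56]], rotation=[[0,0,0],[0,0,0],[0,0,0],[0,0,0],[0,0,0],[0,0,0],[0,0,0],[0,0,0]])

```text
clock: 7.25
eef_pos: [0.4387, 0.151, 0.1593]
tool_rot: [0.221, 0.96, -0.039, 0.17]
ft_force: [0.1, -0.5, -2.2]
grip_width: 0.0227
grasp_force: 58.9
```

```bash
python3 - <<'E'
from h import *
# bar in tool after lift, from scene/side clouds
o=bot.get_obs();M=R.from_quat(o['tool_rot']).as_matrix();print(o['grip_width'],o['ft_force'].round(1),o['ft_torque'].round(2))
c=shot('wrist','w3');P=cloud(c).reshape(-1,3)
q=(P-o['eef_pos'])@M  # tool frame
k=(abs(q[:,1])<.02)&(q[:,2]>-.035)&(q[:,2]<.03)&(abs(q[:,0])<.2)
q=q[k];b=q[abs(q[:,0])>.02];m,d,e0,e1,n=line(b);print('in tool',m.round(4),d.round(4),e0.round(4),e1.round(4),n)
# press frame estimate, from initial clouds
for n in('scene0','side0','w1'):
  P=cloud(np.load(f'/tmp/{n}.npz'))
  t=crop(P,[.33,-.42,.178],[.6,-.12,.188])
  # two plate tops: cluster across
  for yaw in np.deg2rad([-31]):
    ex=np.array([np.cos(yaw),np.sin(yaw)]);ey=np.array([-ex[1],ex[0]])
    v=t[:,:2]@ey;u=t[:,:2]@ex;h,e=np.histogram(v,np.arange(v.min(),v.max()+.004,.004));print(n,[(round(a,3),int(b)) for a,b in zip(e,h) if b>3])
    for lo,hi in((v.min()-.001,v.min()+.012),(v.max()-.012,v.max()+.001)):
      k=(v>lo)&(v<hi)
      if k.sum()>5: mm,dd,*_=line(np.c_[t[k,:2],0*t[k,0]]);print('  plate',k.sum(),mm.round(4)[:2],'yaw',np.rad2deg(np.arctan2(dd[1],dd[0])).round(1),'u',u[k].min().round(4),u[k].max().round(4),'v',np.median(v[k]).round(4))
E
```

```text
0.02270563263691263 [ 0.1 -0.5 -2.2] [ 0.2   0.33 -0.01]
in tool [-0.0138  0.0012 -0.0213] [ 0.9647 -0.0074 -0.2633] [-0.0482  0.0014 -0.012 ] [ 0.0426  0.0007 -0.0367] 1379
scene0 [(np.float64(-0.028), 45), (np.float64(-0.024), 39), (np.float64(-0.02), 5), (np.float64(0.024), 5), (np.float64(0.028), 22), (np.float64(0.032), 6), (np.float64(0.036), 5), (np.float64(0.088), 36), (np.float64(0.092), 41), (np.float64(0.096), 8)]
  plate 89 [ 0.411  -0.2752] yaw -30.7 u 0.4678 0.5233 v -0.0244
  plate 85 [ 0.4734 -0.177 ] yaw -30.4 u 0.4692 0.5243 v 0.0924
side0 [(np.float64(-0.031), 7), (np.float64(-0.027), 32), (np.float64(-0.023), 18), (np.float64(0.025), 10), (np.float64(0.029), 12), (np.float64(0.085), 13), (np.float64(0.089), 26), (np.float64(0.093), 14)]
  plate 57 [ 0.4143 -0.2765] yaw -31.5 u 0.4706 0.5259 v -0.0238
  plate 46 [ 0.4772 -0.1788] yaw -32.0 u 0.4729 0.5272 v 0.0928Traceback (most recent call last):
  File "<stdin>", line 15, in <module>
    return umr_minimum(a, axis, None, out, keepdims, initial, where)
ValueError: zero-size array to reduction operation minimum which has no identity
```

View pics/w3.png

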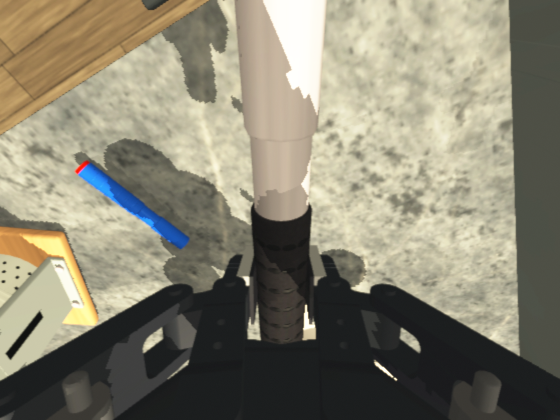

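The wrist view shows the bar held by its black grip at (281,270), with the mouth end running up out of the picture at the top. I'll refit the bar's axis in the tool frame, because the crop box cut the bar off.

```bash
python3 - <<'E'
from h import *
o=bot.get_obs();M=R.from_quat(o['tool_rot']).as_matrix()
for n in('w3','s3','d3'):
  c=np.load('/tmp/w3.npz') if n=='w3' else shot({'s3':'scene','d3':'side'}[n],n)
  q=(cloud(c).reshape(-1,3)-o['eef_pos'])@M
  # rotate to expected bar frame: x from mouth to red
  t=np.deg2rad(20);X=-np.array([np.cos(t),0,-np.sin(t)]);Z=np.array([X[2],0,-X[0]])
  s=(q-[0,0,-.018])@X;h=(q-[0,0,-.018])@Z;y=q[:,1]
  k=(abs(y)<.02)&(abs(h)<.03)&(s>-.15)&(s<.08)&((s<-.03)|(s>.03))
  b=np.c_[s,y,h][k]
  print(n,k.sum(),b[:,0].min().round(4) if len(b) else '',b[:,0].max().round(4) if len(b) else '')
  for lo in np.arange(-.14,.06,.02):
    w=b[(b[:,0]>lo)&(b[:,0]<=lo+.02)]
    if len(w)>8:print('  ',lo.round(2),len(w),'y',np.percentile(w[:,1],[3,50,97]).round(4),'h',np.percentile(w[:,2],[3,50,97]).round(4))
E
```

```text
w3 17797 -0.1058 0.0482
   -0.12 2581 y [-0.0096  0.001   0.0119] h [-0.0126 -0.0104 -0.0025]
   -0.1 6719 y [-0.0096  0.0013  0.0119] h [-0.0127 -0.0106 -0.0027]
   -0.08 3965 y [-0.0088  0.0013  0.0114] h [-0.0123 -0.0098 -0.0034]
   -0.06 2867 y [-0.0083  0.0013  0.011 ] h [-0.0113 -0.0094 -0.0031]
   -0.04 1291 y [-0.0097  0.0013  0.0124] h [-0.0126 -0.0108 -0.0025]
   0.02 345 y [-0.0096  0.0018  0.013 ] h [-0.0128 -0.0105 -0.0033]
   0.04 29 y [-0.0104 -0.0083  0.0136] h [-0.0075 -0.0041 -0.0011]
s3 315 -0.1293 0.0548
   -0.14 26 y [-0.0157 -0.0081  0.0031] h [-0.0127 -0.0075  0.0065]
   -0.12 51 y [-0.015  -0.0092  0.0028] h [-0.0147 -0.0073  0.0082]
   -0.1 55 y [-0.0132 -0.0094  0.0029] h [-0.0143 -0.0071  0.0051]
   -0.08 47 y [-0.0134 -0.0075  0.0019] h [-0.0142 -0.0066  0.0068]
   -0.06 47 y [-0.0133 -0.006   0.0014] h [-0.0122 -0.0053  0.0068]
   -0.04 25 y [-0.0143 -0.0076 -0.001 ] h [-0.0147 -0.0056  0.0086]
   0.02 25 y [-0.0148 -0.0082  0.0069] h [-0.0147 -0.0101  0.0036]
   0.04 39 y [-0.012  -0.0058  0.0065] h [-0.0138 -0.0062  0.0081]
d3 246 -0.129 0.0585
   -0.14 13 y [-0.0128 -0.0066 -0.0005] h [-0.0099 -0.0011  0.0105]
   -0.12 39 y [-0.0167 -0.0081  0.0012] h [-0.0124 -0.0035  0.0106]
   -0.1 43 y [-0.0132 -0.0063  0.0068] h [-0.0109 -0.0045  0.0131]
   -0.08 40 y [-0.0146 -0.0072  0.0023] h [-0.0128 -0.0036  0.0116]
   -0.06 33 y [-0.0143 -0.0094  0.0018] h [-0.0102 -0.0038  0.0076]
   -0.04 15 y [-0.0174 -0.0102 -0.0012] h [-0.0101 -0.0013  0.0087]
   0.02 22 y [-0.0136 -0.0064  0.0026] h [-0.0125 -0.0061  0.009 ]
   0.04 41 y [-0.0146 -0.0075  0.0064] h [-0.0121 -0.0027  0.0096]
```

```bash
cat >> h.py <<'E'
D=np.deg2rad
def pose(grip,yaw,p,tool=20):
    "TCP pose for bar grip point, bar yaw and rise p (deg)"
    Rm=R_dir(D(yaw),D(p+tool),-1);return np.array(grip)+Rm@[.0008,0,.018],Rm
def bdir(yaw,p): return np.array([np.cos(D(yaw))*np.cos(D(p)),np.sin(D(yaw))*np.cos(D(p)),np.sin(D(p))])
E
python3 - <<'E'
from h import *
P=np.vstack([cloud(np.load(f'/tmp/{n}.npz')).reshape(-1,3) for n in('scene0','side0')])
T=crop(P,[.5,-.5,.05],[1,.4,.6]);pr=(np.abs((T[:,:2]-[.444,-.227])@[.515,.857])<.07)&(T[:,2]<.25)&(np.abs((T[:,:2]-[.444,-.227])@[.857,-.515])<.11);T=T[~pr]
S=np.array([.444,-.227,.16]);ey=np.array([.515,.857,0]);b=bdir(-31,45)
for side in(1,-1):
  Rm=R_dir(D(-31),D(65),-1);z=Rm[:,2]
  g=S+.12*b+.09*side*ey-.05*bdir(-31,-45)
  p,Rm=pose(g,-31,45)
  for nm,q in(('red',g+.055*b),('grip',g),('body',g-.08*Rm[:,2]),('mouth',g-.13*b)):
    d=np.linalg.norm(T-q,axis=1);print(side,nm,q.round(3),d.min().round(3),T[d.argmin()].round(3))
go([.33,.10,.36],pose([0,0,0],-10,30)[1])
E
```

```text
1 red [ 0.566 -0.195  0.319] 0.175 [ 0.658 -0.049  0.292]
1 grip [ 0.533 -0.175  0.28 ] 0.178 [ 0.658 -0.049  0.292]
1 body [ 0.471 -0.138  0.314] 0.201 [ 0.632 -0.02   0.291]
1 mouth [ 0.454 -0.128  0.188] 0.167 [ 0.59 -0.04  0.15]
-1 red [ 0.473 -0.35   0.319] 0.288 [ 0.732 -0.458  0.253]
-1 grip [ 0.44 -0.33  0.28] 0.32 [ 0.73  -0.459  0.243]
-1 body [ 0.378 -0.292  0.314] 0.364 [ 0.614 -0.069  0.15 ]
-1 mouth [ 0.361 -0.282  0.188] 0.333 [ 0.614 -0.069  0.15 ]
slide [0.006, -0.372, -0.863] rot [-0.327, -1.041, -0.459]
```

```bash
python3 - <<'E'
from h import *
go([.42,.04,.27],pose([0,0,0],-28,23)[1])
E
```

```text
slide [-0.273, -0.43, -0.378] rot [0.034, -0.803, 0.064]
```

Request:
drive_tool(slide=[[-0.03,-0.01,-0.1],[-0.07,-0.05,-0.18],[-0.11,-0.1,-0.25],[-0.15,-0.17,-0.3],[-0.2,-0.25,-0.34],[-0.24,-0.33,-0.36],[-0.27,-0.43,-0.38],[-0.27,-0.43,-0.38]], rotation=[[0,-0.1,0],[0,-0.2,0.01],[0,-0.32,0.02],[0.01,-0.44,0.03],[0.02,-0.58,0.04],[0.03,-0.7,0.06],[0.034,-0.8,0.064],[0.034,-0.8,0.064]])

```text
clock: 8.4
eef_pos: [0.418, 0.0394, 0.2694]
tool_rot: [0.226, 0.903, -0.089, 0.355]
ft_force: [-0.3, -0.2, -2.1]
grip_width: 0.0228
grasp_force: 59.2
```

```bash
python3 - <<'E'
from h import *
print(bot.get_obs()['joint_pos'].round(2))
go(*pose([.533,-.175,.28],-31,45))
E
```

```text
[ 0.52 -0.29 -0.65  0.76 -0.62  0.87]
slide [-0.646, -0.544, 0.588] rot [0.083, -0.772, 0.061]
```

Request:
drive_tool(slide=[[-0.06,-0.08,0.05],[-0.13,-0.16,0.11],[-0.21,-0.24,0.18],[-0.3,-0.32,0.26],[-0.4,-0.4,0.36],[-0.5,-0.47,0.46],[-0.58,-0.51,0.53],[-0.645,-0.545,0.59]], rotation=[[0.01,-0.13,0.01],[0.02,-0.26,0.02],[0.03,-0.38,0.03],[0.04,-0.5,0.04],[0.06,-0.62,0.05],[0.07,-0.72,0.06],[0.083,-0.77,0.06],[0.083,-0.77,0.06]])

```text
clock: 9.4
eef_pos: [0.549, -0.1829, 0.2701]
tool_rot: [0.225, 0.814, -0.143, 0.516]
ft_force: [0.3, -0.0, -2.0]
grip_width: 0.0229
grasp_force: 59.3
```

```bash
python3 - <<'E'
from h import *
o=bot.get_obs();print(o['joint_pos'].round(2),o['eef_pos'].round(4),o['joint_vel'].round(2))
c=shot('wrist','w4');print(c['xyz'].round(3))
P=cloud(c)
S=np.array([.444,-.227,.16]);ex=np.array([.857,-.515,0]);ey=np.array([.515,.857,0])
q=P.reshape(-1,3)-S;u=q@ex;v=q@ey;h=q[:,2]
k=(abs(v)<.025)&(u>.03)&(u<.1)&(h>.02)&(h<.1);s=P.reshape(-1,3)[k]
if k.sum()>20: print(k.sum(),*[np.round(x,4) for x in line(s)]) 
E
```

```text
[-0.13 -0.08 -0.92 -0.37 -0.37  0.18] [ 0.549  -0.1829  0.2701] [-0.42  0.31  0.25 -0.15  0.38 -0.21]
[ 0.415 -0.101  0.271]
2706 [ 0.4842 -0.2448  0.2122] [ 0.5549 -0.4193  0.7185] [ 0.4716 -0.2353  0.1959] [ 0.4989 -0.256   0.2314] 2184
```

View pics/w4.png

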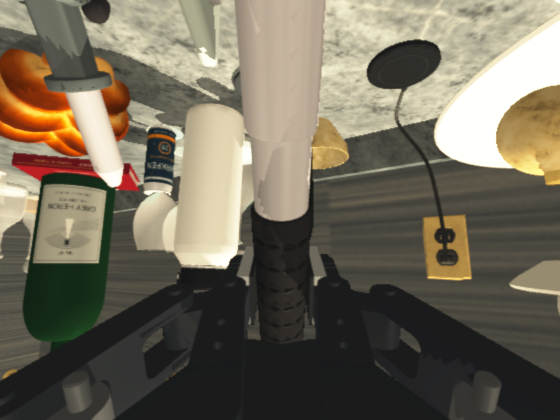

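The wrist view shows the stub from its collar at (80,83) to its tip at (115,180), next to the held bar. The arm was still settling, so I'll measure again and fit cylinders to the stub and the bar in one picture.

```bash
cat >> h.py <<'E'
from scipy.optimize import least_squares
def cyl(X,m,d,r,n=4):
    B=np.linalg.svd(d[None])[2][1:]
    def f(x,Y):
        mm=m+x[:2]@B;dd=d+x[2:]@B;dd/=np.linalg.norm(dd);w=Y-mm
        return np.linalg.norm(w-np.outer(w@dd,dd),axis=1)-r
    x=np.zeros(4);Y=X
    for t in(.02,.006,.003,.002):
        Y=X[abs(f(x,X))<t];x=least_squares(f,x,args=(Y,),loss='soft_l1',f_scale=.0005).x
    dd=d+x[2:]@B;dd/=np.linalg.norm(dd);mm=m+x[:2]@B;s=(Y-mm)@dd
    return mm,dd,s.min(),s.max(),len(Y),np.std(f(x,Y))
E
cat > meas.py <<'E'
from h import *
import sys
o=bot.get_obs();M=R.from_quat(o['tool_rot']).as_matrix()
c=shot('wrist',sys.argv[1]);P=cloud(c).reshape(-1,3);print(o['eef_pos'].round(4))
S=np.array([.444,-.227,.16]);ex=np.array([.857,-.515,0]);ey=np.array([.515,.857,0])
q=P-S;u=q@ex;v=q@ey;h=q[:,2]
k=(abs(v)<.025)&(u>.03)&(u<.1)&(h>.02)&(h<.1)
m,d,e0,e1,n=line(P[k]);s=(P-m)@d
dist=np.linalg.norm(P-m-np.outer(s,d),axis=1)
X=P[k];t=(X-e1)@d
r=cyl(X[(t<-.013)&(t>-.042)],m,d,.007);mm,dd=r[0],r[1]
tipS=((P-mm)@dd)[(np.linalg.norm(P-mm-np.outer((P-mm)@dd,dd),axis=1)<.008)&(abs((P-mm)@dd)<.06)].max()
tip=mm+dd*tipS
print('stub dir',dd.round(4),'yaw',np.rad2deg(np.arctan2(dd[1],dd[0])).round(2),'pitch',np.rad2deg(np.arcsin(dd[2])).round(2),'tip',tip.round(4),'shaft',(tip-.095*dd).round(4),r[4],r[5].round(5))
b0=M@np.array([-np.cos(D(20)),0,np.sin(D(20))]);g0=o['eef_pos']+M@[-.0008,0,-.018]
s=(P-g0)@b0;k=(np.linalg.norm(P-g0-np.outer(s,b0),axis=1)<.02)&(s<-.03)&(s>-.12)
r=cyl(P[k],g0,b0,.012);mm,bb=r[0],r[1]
g=mm+bb*((g0-mm)@bb)
print('bar dir',bb.round(4),'yaw',np.rad2deg(np.arctan2(bb[1],bb[0])).round(2),'pitch',np.rad2deg(np.arcsin(bb[2])).round(2),'grip',g.round(4),'off in tool mm',(M.T@(g-o['eef_pos'])*1000).round(2),'dir tool',(M.T@bb).round(4),r[4],r[5].round(5))
np.savez('/tmp/fit.npz',tip=tip,sd=dd,bt=M.T@bb,gt=M.T@(g-o['eef_pos']))
E
python3 meas.py w5
```

```text
[ 0.5507 -0.1844  0.2717]
stub dir [ 0.5918 -0.3754  0.7134] yaw -32.39 pitch 45.51 tip [ 0.5009 -0.2594  0.2277] shaft [ 0.4447 -0.2237  0.1599] 2003 0.00059
bar dir [ 0.6195 -0.3714  0.6916] yaw -30.94 pitch 43.76 grip [ 0.5393 -0.1763  0.278 ] off in tool mm [  0.25   1.02 -15.29] dir tool [-0.9324  0.002   0.3614] 17418 0.00074
```

```bash
python3 - <<'E'
from h import *
o=bot.get_obs();M=R.from_quat(o['tool_rot']).as_matrix();print(o['eef_pos'],o['joint_vel'].round(3))
q=(cloud(np.load('/tmp/w5.npz')).reshape(-1,3)-o['eef_pos'])@M
t=D(20);X=-np.array([np.cos(t),0,-np.sin(t)]);Z=np.array([X[2],0,-X[0]])
s=(q-[0,0,-.018])@X;h=(q-[0,0,-.018])@Z;y=q[:,1]
k=(abs(y)<.02)&(abs(h)<.03)&(s>-.15)&(s<.05);b=np.c_[s,y,h][k]
for lo in np.arange(-.12,.06,.01):
    w=b[(b[:,0]>lo)&(b[:,0]<=lo+.01)]
    if len(w)>20:print(lo.round(2),len(w),'y',np.percentile(w[:,1],[2,98]).round(4),w[:,1].mean().round(4),'h',np.percentile(w[:,2],[3,50]).round(4))
E
```

```text
[ 0.54993089 -0.18367404  0.27167188] [ 0.032 -0.039 -0.037  0.028 -0.02   0.012]
-0.11 2318 y [-0.0106  0.0118] 0.0006 h [-0.0116 -0.0092]
-0.1 3798 y [-0.0106  0.0118] 0.0006 h [-0.0114 -0.0093]
-0.09 3027 y [-0.0106  0.0118] 0.0006 h [-0.0114 -0.0094]
-0.08 2306 y [-0.0106  0.0118] 0.0006 h [-0.0113 -0.0094]
-0.07 1742 y [-0.009   0.0103] 0.0007 h [-0.01  -0.008]
-0.06 1459 y [-0.009   0.0103] 0.0007 h [-0.0099 -0.008 ]
-0.05 1348 y [-0.0094  0.0107] 0.0006 h [-0.01   -0.0081]
-0.04 1346 y [-0.0106  0.012 ] 0.0008 h [-0.0113 -0.0094]
-0.03 1749 y [-0.0194  0.0194] -0.0004 h [-0.0293 -0.0107]
-0.02 2039 y [-0.0165  0.018 ] 0.0008 h [-0.0223 -0.0101]
-0.01 1589 y [-0.0193  0.0175] -0.0001 h [-0.0269 -0.01  ]
-0.0 906 y [-0.0119  0.0133] 0.0007 h [-0.0211 -0.01  ]
0.01 574 y [-0.0103  0.0118] 0.0009 h [-0.0114 -0.0097]
0.02 536 y [-0.0103  0.0121] 0.0009 h [-0.0114 -0.0098]
0.03 368 y [-0.0105  0.0125] 0.0009 h [-0.0114 -0.0092]
0.04 34 y [-0.0111  0.0129] 0.0015 h [-0.0062 -0.0034]
```

```bash
cat > fx.py <<'E'
s_=open('meas.py').read().split("b0=M@")[0]
s_+='''
q=(P-o['eef_pos'])@M;t=D(20);X=-np.array([np.cos(t),0,-np.sin(t)]);Z=np.array([X[2],0,-X[0]])
s=(q-[0,0,-.018])@X;h=(q-[0,0,-.018])@Z;y=q[:,1];k=(abs(y)<.02)&(abs(h)<.03)&(s>-.11)&(s<-.08)
gt=np.array([0,0,-.018])+[0,y[k].mean(),0]+Z*(np.percentile(h[k],3)+.0118)
print('bar grip in tool mm',(gt*1000).round(2),k.sum(),'stub tip/dir in tool',((tip-o['eef_pos'])@M*1000).round(2))
np.savez('/tmp/fit.npz',tip=tip,sd=dd,gt=gt)
'''
open('meas.py','w').write(s_)
E
python3 fx.py; for i in 6 7 8; do python3 meas.py w$i; done
```

```text
[ 0.5499 -0.1837  0.2717]
stub dir [ 0.5923 -0.3712  0.7152] yaw -32.07 pitch 45.66 tip [ 0.501  -0.2593  0.2278] shaft [ 0.4448 -0.224   0.1599] 1980 0.00059
bar grip in tool mm [ -0.14   0.8  -18.4 ] 9360 stub tip/dir in tool [ 40.85 -90.07  15.91]
[ 0.5491 -0.1829  0.2712]
stub dir [ 0.5923 -0.3728  0.7143] yaw -32.18 pitch 45.58 tip [ 0.5011 -0.2593  0.2278] shaft [ 0.4448 -0.2239  0.16  ] 1935 0.00058
bar grip in tool mm [ -0.14   0.82 -18.38] 9369 stub tip/dir in tool [ 39.99 -90.26  16.83]
[ 0.5486 -0.1823  0.2712]
stub dir [ 0.5905 -0.3744  0.715 ] yaw -32.38 pitch 45.64 tip [ 0.5012 -0.2595  0.2279] shaft [ 0.4451 -0.2239  0.16  ] 1909 0.00057
bar grip in tool mm [ -0.14   0.79 -18.37] 9380 stub tip/dir in tool [ 39.46 -90.65  17.48]
```

```bash
cat >> h.py <<'E'
GT=np.array([-.0001,.0008,-.0184]);TIP=np.array([.5011,-.2594,.2278]);YAW=-31.8;PIT=45.6
SH=TIP-.095*bdir(YAW,PIT)
def bp(grip,yaw,p):
    Rm=R_dir(D(yaw),D(p+20),-1);return np.array(grip)-Rm@GT,Rm
def err():
    "bar mouth relative to stub tip in stub frame (along, side, up-normal), mm, from measured pose; bar angles"
    o=bot.get_obs();M=R.from_quat(o['tool_rot']).as_matrix();b=M@[-np.cos(D(20)),0,np.sin(D(20))]
    g=o['eef_pos']+M@GT;m=g-.13*b;d=bdir(YAW,PIT);n=bdir(YAW,PIT+90);s=np.cross(n,d)
    print('t',o['clock'],'mouth-tip along/side/up mm',[round(float((m-TIP)@k*1000),2) for k in(d,s,n)],'bar yaw/pitch',np.rad2deg([np.arctan2(b[1],b[0]),np.arcsin(b[2])]).round(2),'F',o['ft_force'].round(2),'F along/side/up',[round(float(o['ft_force']@k),2) for k in(d,s,n)],'tq',o['ft_torque'].round(2))
E
python3 - <<'E'
from h import *
err();b=bdir(YAW,PIT);print(SH)
g=TIP+(.13+.025)*b
s,r=go(*bp(g,YAW,PIT))
E
```

```text
t 9.65 mouth-tip along/side/up mm [-105.37, 89.96, 50.04] bar yaw/pitch [-30.95  44.88] F [ 0.68  0.04 -2.05] F along/side/up [-1.08, 0.39, -1.84] tq [ 0.66  1.06 -0.04]
[ 0.44460932 -0.22437429  0.1599251 ]
slide [-0.427, -0.374, 0.35] rot [0.029, -0.025, 0.012]
```

Request:
drive_tool(slide=[[-0.12,0,0.04],[-0.24,0,0.09],[-0.36,0,0.13],[-0.48,-0.04,0.18],[-0.48,-0.14,0.22],[-0.46,-0.25,0.27],[-0.44,-0.33,0.32],[-0.427,-0.374,0.35]], rotation=[[0,0,0],[0,0,0],[0,0,0],[0.01,-0.01,0],[0.015,-0.015,0.005],[0.029,-0.025,0.012],[0.029,-0.025,0.012],[0.029,-0.025,0.012]])

```text
clock: 10.65
eef_pos: [0.6067, -0.3261, 0.3312]
tool_rot: [0.23, 0.808, -0.148, 0.521]
ft_force: [-0.4, -0.8, -2.5]
grip_width: 0.0226
grasp_force: 59.4
```

Request:
drive_tool(slide=[[0,0,0],[0,0,0],[0,0,0],[0,0,0],[0,0,0],[0,0,0],[0,0,0],[0,0,0]], rotation=[[0,0,0],[0,0,0],[0,0,0],[0,0,0],[0,0,0],[0,0,0],[0,0,0],[0,0,0]])

```text
clock: 11.65
eef_pos: [0.6072, -0.3264, 0.3324]
tool_rot: [0.23, 0.808, -0.148, 0.522]
ft_force: [-0.1, 0.5, -1.8]
grip_width: 0.0225
grasp_force: 59.4
```

```bash
python3 - <<'E'
from h import *
err();print(bot.get_obs()['joint_pos'].round(2))
b=bdir(YAW,PIT)
go(*bp(TIP+(.13+.006)*b,YAW,PIT))
c=shot('scene','s6');d=shot('side','d6')
A=cv2.resize(c['image'][150:240,270:370],None,fx=4,fy=4,interpolation=2);B=cv2.resize(d['image'][170:260,250:350],None,fx=4,fy=4,interpolation=2)
cv2.imwrite('pics/c6.png',np.hstack([A,B])[:,:,::-1])
E
```

```text
t 11.65 mouth-tip along/side/up mm [26.28, -0.16, 0.49] bar yaw/pitch [-31.87  45.75] F [-0.1   0.48 -1.83] F along/side/up [-1.54, 0.36, -1.04] tq [0.58 1.04 0.01]
[-0.45  0.02 -0.65 -0.24 -0.09  0.04]
slide [0.077, 0.001, -0.025] rot [-0.0, 0.005, -0.002]
```

View pics/c6.png

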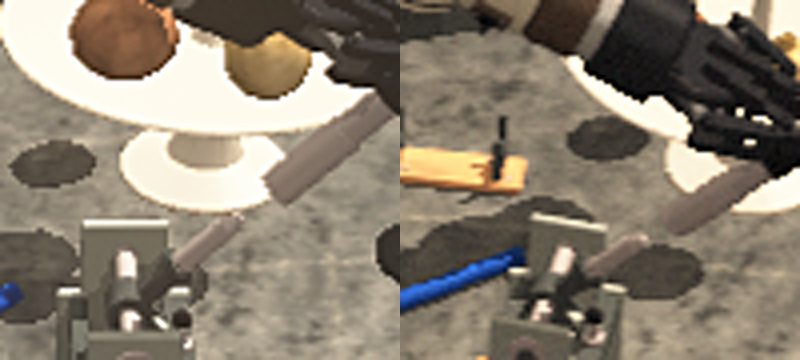

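Both crops show the bar's mouth in line with the stub: left stub tip (240,218) and mouth (277,188), right stub tip (645,240) and mouth (672,218). I'll advance gently along the axis.

Request:
drive_tool(slide=[[0.03,0,-0.01],[0.06,0,-0.02],[0.08,0.001,-0.027],[0.1,0.001,-0.034],[0.115,0.001,-0.04],[0.13,0.001,-0.045],[0.13,0.001,-0.045],[0.13,0.001,-0.045]], rotation=[[0,0,0],[0,0,0],[0,0,0],[0,0,0],[0,0,0],[0,0,0],[0,0,0],[0,0,0]])

```text
clock: 12.75
eef_pos: [0.5875, -0.3138, 0.3077]
tool_rot: [0.23, 0.808, -0.148, 0.522]
ft_force: [0.1, 0.2, -2.1]
grip_width: 0.0228
grasp_force: 59.4
```

```bash
python3 -c "from h import *;err()"
```

```text
t 12.75 mouth-tip along/side/up mm [-7.76, 0.19, -0.11] bar yaw/pitch [-31.87  45.78] F [ 0.05  0.22 -2.09] F along/side/up [-1.55, 0.22, -1.41] tq [0.56 1.03 0.03]
```

No contact so far, with the mouth 8 mm over the tip. Another 10 mm brings the bore onto the cylindrical part.

Request:
drive_tool(slide=[[0.006,0,-0.002],[0.012,0,-0.004],[0.018,0,-0.006],[0.024,0,-0.008],[0.03,0,-0.01],[0.036,0,-0.013],[0.038,0,-0.014],[0.038,0,-0.014]], rotation=[[0,0,0],[0,0,0],[0,0,0],[0,0,0],[0,0,0],[0,0,0],[0,0,0],[0,0,0]])

```text
clock: 13.75
eef_pos: [0.5812, -0.31, 0.3001]
tool_rot: [0.23, 0.808, -0.148, 0.522]
ft_force: [0.1, 0.5, -1.6]
grip_width: 0.0226
grasp_force: 59.4
```

```bash
python3 -c "from h import *;err()"
```

```text
t 13.75 mouth-tip along/side/up mm [-18.34, 0.15, -0.12] bar yaw/pitch [-31.87  45.74] F [ 0.09  0.53 -1.59] F along/side/up [-1.28, 0.49, -0.97] tq [0.66 1.07 0.03]
```

Request:
drive_tool(slide=[[0.013,0,-0.005],[0.026,0,-0.01],[0.039,0,-0.014],[0.052,0,-0.019],[0.065,0,-0.024],[0.078,0,-0.028],[0.083,0,-0.03],[0.083,0,-0.03]], rotation=[[0,0,0],[0,0,0],[0,0,0],[0,0,0],[0,0,0],[0,0,0],[0,0,0],[0,0,0]])

```text
clock: 14.75
eef_pos: [0.5682, -0.3018, 0.2842]
tool_rot: [0.23, 0.808, -0.148, 0.522]
ft_force: [-0.5, 0.3, -1.3]
grip_width: 0.0228
grasp_force: 59.4
```

```bash
python3 -c "from h import *;err()"
```

```text
t 14.75 mouth-tip along/side/up mm [-40.43, 0.17, -0.23] bar yaw/pitch [-31.87  45.74] F [-0.53  0.32 -1.3 ] F along/side/up [-1.36, -0.01, -0.47] tq [0.63 1.04 0.02]
```

Request:
drive_tool(slide=[[0.006,0,-0.002],[0.012,0,-0.004],[0.018,0,-0.007],[0.024,0,-0.009],[0.028,0,-0.01],[0.03,0,-0.011],[0.03,0,-0.011],[0.03,0,-0.011]], rotation=[[0,0,0],[0,0,0],[0,0,0],[0,0,0],[0,0,0],[0,0,0],[0,0,0],[0,0,0]])

```text
clock: 15.75
eef_pos: [0.5635, -0.2989, 0.2786]
tool_rot: [0.23, 0.808, -0.148, 0.522]
ft_force: [-0.3, -0.4, -2.1]
grip_width: 0.0231
grasp_force: 59.4
```

Request:
drive_tool(slide=[[0.001,0,-0.0004],[0.002,0,-0.0008],[0.003,0,-0.0012],[0.004,0,-0.0016],[0.005,0,-0.002],[0.006,0,-0.0022],[0.006,0,-0.0022],[0.006,0,-0.0022]], rotation=[[0,0,0],[0,0,0],[0,0,0],[0,0,0],[0,0,0],[0,0,0],[0,0,0],[0,0,0]])

```text
clock: 16.75
eef_pos: [0.5625, -0.2983, 0.2774]
tool_rot: [0.23, 0.808, -0.148, 0.522]
ft_force: [-0.8, 0.1, -1.6]
grip_width: 0.0227
grasp_force: 59.4
```

```bash
python3 -c "from h import *;err()"
```

```text
t 16.75 mouth-tip along/side/up mm [-49.91, 0.19, -0.23] bar yaw/pitch [-31.87  45.74] F [-0.8   0.13 -1.59] F along/side/up [-1.65, -0.31, -0.58] tq [ 0.64  1.08 -0.  ]
```

Request:
drive_tool(slide=[[0.001,0,-0.0004],[0.002,0,-0.0007],[0.003,0,-0.0011],[0.004,0,-0.0015],[0.005,0,-0.0018],[0.006,0,-0.0022],[0.006,0,-0.0022],[0.006,0,-0.0022]], rotation=[[0,0,0],[0,0,0],[0,0,0],[0,0,0],[0,0,0],[0,0,0],[0,0,0],[0,0,0]])

```text
clock: 17.75
eef_pos: [0.5618, -0.2979, 0.2769]
tool_rot: [0.23, 0.807, -0.149, 0.523]
ft_force: [1.0, -0.6, -0.8]
grip_width: 0.0225
grasp_force: 59.4
```

```bash
python3 -c "from h import *;err()"
```

```text
t 17.75 mouth-tip along/side/up mm [-50.88, 0.2, -0.18] bar yaw/pitch [-31.88  45.81] F [ 1.04 -0.65 -0.77] F along/side/up [0.3, -0.0, -1.41] tq [ 0.44  0.78 -0.01]
```

Request:
drive_tool(slide=[[0.0005,0,-0.0002],[0.001,0,-0.0004],[0.0015,0,-0.0006],[0.002,0,-0.0008],[0.002,0,-0.0008],[0.002,0,-0.0008],[0.002,0,-0.0008],[0.002,0,-0.0008]], rotation=[[0,0,0],[0,0,0],[0,0,0],[0,0,0],[0,0,0],[0,0,0],[0,0,0],[0,0,0]])

```text
clock: 18.75
eef_pos: [0.5617, -0.2978, 0.277]
tool_rot: [0.23, 0.807, -0.149, 0.523]
ft_force: [3.0, -2.6, 2.4]
grip_width: 0.023
grasp_force: 59.4
```

```bash
python3 -c "from h import *;err()"
```

```text
t 18.75 mouth-tip along/side/up mm [-50.95, 0.23, -0.14] bar yaw/pitch [-31.88  45.85] F [ 3.05 -2.65  2.43] F along/side/up [4.52, -0.64, -1.14] tq [-0.03  0.03 -0.09]
```

The bar is seated on the collar: force along the axis rose by about 6 N and the bar stopped at 50.9 mm. Now I'll throw the lever, computing the arc about the shaft.

```bash
cat >> h.py <<'E'
def state():
    o=bot.get_obs();M=R.from_quat(o['tool_rot']).as_matrix();b=M@[-np.cos(D(20)),0,np.sin(D(20))];return o,M,b,o['eef_pos']+M@GT
def arc(S,dth,out=0.0,n=6):
    "rows that lower the bar by dth rad about S (world), plus outward mm"
    o,M,b,g=state();ax=M[:,1]*np.sign(M[:,1]@np.cross(b,[0,0,-1]))
    f=np.r_[np.arange(1,n+1)/n,np.ones(8-n)]
    sl=[];ro=[]
    for k in f:
        Q=R.from_rotvec(ax*dth*k).as_matrix();p=S+Q@(o['eef_pos']-S)+Q@b*out*k
        sl.append((M.T@(p-o['eef_pos'])/.25).round(3).tolist());ro.append((M.T@ax*dth*k/.5).round(3).tolist())
    print(sl);print(ro)
def lev(S):
    o,M,b,g=state();r=g-S;ang=np.arctan2(r[2],np.hypot(*r[:2]));n=np.cross(np.cross(b,[0,0,1]),b);n/=np.linalg.norm(n)
    print('t',o['clock'],'lever by grip',round(.838-ang,4),'by dir',round(.838-np.arcsin(b[2]),4),'rad mm',round(np.linalg.norm(r)*1e3,2),'F along/up',round(o['ft_force']@b,2),round(o['ft_force']@n,2),'moment',round(o['ft_force']@n*.175,3),'tq',o['ft_torque'].round(2),'|tq y|',round(float(M[:,1]@o['ft_torque']),2))
E
python3 - <<'E'
from h import *
o,M,b,g=state();S=g-.175*b;print(S.round(4),SH.round(4))
np.save('/tmp/S.npy',S);lev(S);arc(S,.2,-0.0)
E
```

```text
[ 0.4444 -0.2239  0.159 ] [ 0.4446 -0.2244  0.1599]
t 18.75 lever by grip 0.0377 by dir 0.0377 rad mm 175.0 F along/up 4.52 -1.17 moment -0.204 tq [-0.03  0.03 -0.09] |tq y| 0.01
[[0.011, 0.0, 0.022], [0.022, -0.0, 0.043], [0.035, -0.0, 0.064], [0.047, -0.0, 0.085], [0.061, 0.0, 0.105], [0.075, -0.0, 0.124], [0.075, -0.0, 0.124], [0.075, -0.0, 0.124]]
[[0.0, 0.067, -0.0], [0.0, 0.133, -0.0], [0.0, 0.2, -0.0], [0.0, 0.267, -0.0], [0.0, 0.333, -0.0], [0.0, 0.4, -0.0], [0.0, 0.4, -0.0], [0.0, 0.4, -0.0]]
```

Request:
drive_tool(slide=[[0.011,0,0.022],[0.022,0,0.043],[0.035,0,0.064],[0.047,0,0.085],[0.061,0,0.105],[0.075,0,0.124],[0.075,0,0.124],[0.075,0,0.124]], rotation=[[0,0.067,0],[0,0.133,0],[0,0.2,0],[0,0.267,0],[0,0.333,0],[0,0.4,0],[0,0.4,0],[0,0.4,0]])

```text
clock: 19.75
eef_pos: [0.5792, -0.3087, 0.2471]
tool_rot: [0.244, 0.855, -0.125, 0.44]
ft_force: [4.6, -3.0, 3.3]
grip_width: 0.0228
grasp_force: 59.6
```

```bash
python3 -c "
from h import *
S=np.load('/tmp/S.npy');lev(S);arc(S,.25)"
```

```text
t 19.75 lever by grip 0.2373 by dir 0.237 rad mm 174.96 F along/up 6.41 -0.43 moment -0.076 tq [-0.23 -0.15 -0.09] |tq y| -0.25
[[0.014, -0.0, 0.027], [0.028, 0.0, 0.054], [0.044, -0.0, 0.079], [0.061, -0.0, 0.105], [0.079, -0.0, 0.129], [0.098, 0.0, 0.153], [0.098, 0.0, 0.153], [0.098, 0.0, 0.153]]
[[-0.0, 0.083, 0.0], [-0.0, 0.167, 0.0], [-0.0, 0.25, 0.0], [-0.0, 0.333, 0.0], [-0.0, 0.417, 0.0], [-0.0, 0.5, 0.0], [-0.0, 0.5, 0.0], [-0.0, 0.5, 0.0]]
```

Request:
drive_tool(slide=[[0.014,0,0.027],[0.028,0,0.054],[0.044,0,0.079],[0.061,0,0.105],[0.079,0,0.129],[0.098,0,0.153],[0.098,0,0.153],[0.098,0,0.153]], rotation=[[0,0.083,0],[0,0.167,0],[0,0.25,0],[0,0.333,0],[0,0.417,0],[0,0.5,0],[0,0.5,0],[0,0.5,0]])

```text
clock: 20.75
eef_pos: [0.5939, -0.3178, 0.2059]
tool_rot: [0.258, 0.903, -0.094, 0.331]
ft_force: [2.2, -1.7, 8.1]
grip_width: 0.0224
grasp_force: 60.6
```

```bash
python3 -c "
from h import *
S=np.load('/tmp/S.npy');lev(S);arc(S,.25)"
```

```text
t 20.75 lever by grip 0.4831 by dir 0.4852 rad mm 175.7 F along/up 5.39 6.65 moment 1.163 tq [-0.24 -0.08 -0.09] |tq y| -0.19
[[0.014, -0.0, 0.027], [0.028, -0.0, 0.054], [0.044, -0.0, 0.08], [0.061, 0.0, 0.105], [0.079, 0.0, 0.13], [0.098, 0.0, 0.154], [0.098, 0.0, 0.154], [0.098, 0.0, 0.154]]
[[0.0, 0.083, 0.0], [0.0, 0.167, 0.0], [0.0, 0.25, 0.0], [0.0, 0.333, 0.0], [0.0, 0.417, 0.0], [0.0, 0.5, 0.0], [0.0, 0.5, 0.0], [0.0, 0.5, 0.0]]
```

Request:
drive_tool(slide=[[0.014,0,0.027],[0.028,0,0.054],[0.044,0,0.08],[0.061,0,0.105],[0.079,0,0.13],[0.098,0,0.154],[0.098,0,0.154],[0.098,0,0.154]], rotation=[[0,0.083,0],[0,0.167,0],[0,0.25,0],[0,0.333,0],[0,0.417,0],[0,0.5,0],[0,0.5,0],[0,0.5,0]])

```text
clock: 21.75
eef_pos: [0.5988, -0.321, 0.16]
tool_rot: [0.267, 0.937, -0.061, 0.215]
ft_force: [1.5, -2.7, 6.1]
grip_width: 0.0226
grasp_force: 60.8
```

```bash
python3 -c "
from h import *
S=np.load('/tmp/S.npy');lev(S);arc(S,.04)"
```

```text
t 21.75 lever by grip 0.7373 by dir 0.7363 rad mm 175.34 F along/up 3.35 5.81 moment 1.017 tq [-0.28 -0.02  0.02] |tq y| -0.16
[[0.002, 0.0, 0.004], [0.004, -0.0, 0.009], [0.006, -0.0, 0.013], [0.009, 0.0, 0.017], [0.011, -0.0, 0.022], [0.013, 0.0, 0.026], [0.013, 0.0, 0.026], [0.013, 0.0, 0.026]]
[[0.0, 0.013, 0.0], [0.0, 0.027, 0.0], [0.0, 0.04, 0.0], [0.0, 0.053, 0.0], [0.0, 0.067, 0.0], [0.0, 0.08, 0.0], [0.0, 0.08, 0.0], [0.0, 0.08, 0.0]]
```

Near the dead point. From here I'll use small steps, reading the force after each.

Request:
drive_tool(slide=[[0.002,0,0.004],[0.004,0,0.009],[0.006,0,0.013],[0.009,0,0.017],[0.011,0,0.022],[0.013,0,0.026],[0.013,0,0.026],[0.013,0,0.026]], rotation=[[0,0.013,0],[0,0.027,0],[0,0.04,0],[0,0.053,0],[0,0.067,0],[0,0.08,0],[0,0.08,0],[0,0.08,0]])

```text
clock: 22.75
eef_pos: [0.5987, -0.3208, 0.1525]
tool_rot: [0.268, 0.941, -0.056, 0.196]
ft_force: [2.7, -3.0, 6.7]
grip_width: 0.0228
grasp_force: 60.7
```

```bash
python3 -c "
from h import *
S=np.load('/tmp/S.npy');lev(S);arc(S,.02)"
```

```text
t 22.75 lever by grip 0.7784 by dir 0.7764 rad mm 175.25 F along/up 4.29 6.42 moment 1.123 tq [-0.36 -0.12  0.05] |tq y| -0.29
[[0.001, -0.0, 0.002], [0.002, -0.0, 0.004], [0.003, 0.0, 0.007], [0.004, -0.0, 0.009], [0.005, 0.0, 0.011], [0.006, 0.0, 0.013], [0.006, 0.0, 0.013], [0.006, 0.0, 0.013]]
[[0.0, 0.007, 0.0], [0.0, 0.013, 0.0], [0.0, 0.02, 0.0], [0.0, 0.027, 0.0], [0.0, 0.033, 0.0], [0.0, 0.04, 0.0], [0.0, 0.04, 0.0], [0.0, 0.04, 0.0]]
```

Request:
drive_tool(slide=[[0.001,0,0.002],[0.002,0,0.004],[0.003,0,0.007],[0.004,0,0.009],[0.005,0,0.011],[0.006,0,0.013],[0.006,0,0.013],[0.006,0,0.013]], rotation=[[0,0.007,0],[0,0.013,0],[0,0.02,0],[0,0.027,0],[0,0.033,0],[0,0.04,0],[0,0.04,0],[0,0.04,0]])

```text
clock: 23.75
eef_pos: [0.5985, -0.3207, 0.1486]
tool_rot: [0.269, 0.943, -0.053, 0.186]
ft_force: [3.7, -3.5, 5.2]
grip_width: 0.0226
grasp_force: 60.5
```

```bash
python3 -c "
from h import *
S=np.load('/tmp/S.npy');lev(S);arc(S,.02)"
```

```text
t 23.75 lever by grip 0.8001 by dir 0.7969 rad mm 175.19 F along/up 5.17 4.99 moment 0.872 tq [-0.28 -0.24  0.05] |tq y| -0.35
[[0.001, -0.0, 0.002], [0.002, 0.0, 0.004], [0.003, 0.0, 0.007], [0.004, 0.0, 0.009], [0.005, -0.0, 0.011], [0.006, 0.0, 0.013], [0.006, 0.0, 0.013], [0.006, 0.0, 0.013]]
[[0.0, 0.007, 0.0], [0.0, 0.013, 0.0], [0.0, 0.02, 0.0], [0.0, 0.027, 0.0], [0.0, 0.033, 0.0], [0.0, 0.04, 0.0], [0.0, 0.04, 0.0], [0.0, 0.04, 0.0]]
```

Force still falling, so the lever is not on the stop yet.

Request:
drive_tool(slide=[[0.001,0,0.002],[0.002,0,0.004],[0.003,0,0.007],[0.004,0,0.009],[0.005,0,0.011],[0.006,0,0.013],[0.006,0,0.013],[0.006,0,0.013]], rotation=[[0,0.007,0],[0,0.013,0],[0,0.02,0],[0,0.027,0],[0,0.033,0],[0,0.04,0],[0,0.04,0],[0,0.04,0]])

```text
clock: 24.75
eef_pos: [0.5979, -0.3202, 0.144]
tool_rot: [0.27, 0.945, -0.05, 0.176]
ft_force: [4.6, -2.6, 1.9]
grip_width: 0.0226
grasp_force: 60.0
```

```bash
python3 -c "
from h import *
S=np.load('/tmp/S.npy');lev(S);arc(S,.02)"
```

```text
t 24.75 lever by grip 0.8256 by dir 0.819 rad mm 174.68 F along/up 5.28 1.79 moment 0.314 tq [-0.37 -0.35  0.02] |tq y| -0.49
[[0.001, 0.0, 0.002], [0.002, 0.0, 0.004], [0.003, 0.0, 0.007], [0.004, -0.0, 0.009], [0.005, 0.0, 0.011], [0.006, -0.0, 0.013], [0.006, -0.0, 0.013], [0.006, -0.0, 0.013]]
[[0.0, 0.007, 0.0], [0.0, 0.013, 0.0], [0.0, 0.02, 0.0], [0.0, 0.027, 0.0], [0.0, 0.033, 0.0], [0.0, 0.04, 0.0], [0.0, 0.04, 0.0], [0.0, 0.04, 0.0]]
```

Request:
drive_tool(slide=[[0.001,0,0.002],[0.002,0,0.004],[0.003,0,0.007],[0.004,0,0.009],[0.005,0,0.011],[0.006,0,0.013],[0.006,0,0.013],[0.006,0,0.013]], rotation=[[0,0.007,0],[0,0.013,0],[0,0.02,0],[0,0.027,0],[0,0.033,0],[0,0.04,0],[0,0.04,0],[0,0.04,0]])

```text
clock: 25.75
eef_pos: [0.5976, -0.32, 0.1408]
tool_rot: [0.27, 0.947, -0.047, 0.166]
ft_force: [3.0, -3.7, 3.7]
grip_width: 0.0229
grasp_force: 60.1
```

```bash
python3 -c "
from h import *
S=np.load('/tmp/S.npy');lev(S);arc(S,.01)"
```

```text
t 25.75 lever by grip 0.8431 by dir 0.8393 rad mm 174.66 F along/up 4.53 3.69 moment 0.646 tq [-0.33 -0.23 -0.05] |tq y| -0.37
[[0.001, -0.0, 0.001], [0.001, -0.0, 0.002], [0.002, 0.0, 0.003], [0.002, -0.0, 0.004], [0.003, -0.0, 0.005], [0.003, 0.0, 0.007], [0.003, 0.0, 0.007], [0.003, 0.0, 0.007]]
[[0.0, 0.003, 0.0], [0.0, 0.007, 0.0], [0.0, 0.01, 0.0], [0.0, 0.013, 0.0], [0.0, 0.017, 0.0], [0.0, 0.02, 0.0], [0.0, 0.02, 0.0], [0.0, 0.02, 0.0]]
```

Request:
drive_tool(slide=[[0.001,0,0.002],[0.002,0,0.003],[0.003,0,0.005],[0.003,0,0.007],[0.004,0,0.009],[0.005,0,0.01],[0.005,0,0.01],[0.005,0,0.01]], rotation=[[0,0.005,0],[0,0.01,0],[0,0.015,0],[0,0.02,0],[0,0.025,0],[0,0.03,0],[0,0.03,0],[0,0.03,0]])

```text
clock: 26.75
eef_pos: [0.5974, -0.3199, 0.1384]
tool_rot: [0.27, 0.948, -0.045, 0.16]
ft_force: [2.7, -2.2, 5.8]
grip_width: 0.0228
grasp_force: 60.4
```

```bash
python3 -c "
from h import *
S=np.load('/tmp/S.npy');lev(S);arc(S,.01)"
```

```text
t 26.75 lever by grip 0.856 by dir 0.854 rad mm 174.69 F along/up 3.35 5.86 moment 1.026 tq [-0.3  -0.19  0.01] |tq y| -0.32
[[0.001, 0.0, 0.001], [0.001, 0.0, 0.002], [0.002, 0.0, 0.003], [0.002, 0.0, 0.004], [0.003, -0.0, 0.005], [0.003, -0.0, 0.007], [0.003, -0.0, 0.007], [0.003, -0.0, 0.007]]
[[-0.0, 0.003, 0.0], [-0.0, 0.007, 0.0], [-0.0, 0.01, 0.0], [-0.0, 0.013, 0.0], [-0.0, 0.017, 0.0], [-0.0, 0.02, 0.0], [-0.0, 0.02, 0.0], [-0.0, 0.02, 0.0]]
```

Request:
drive_tool(slide=[[0.001,0,0.002],[0.002,0,0.003],[0.003,0,0.005],[0.003,0,0.007],[0.004,0,0.009],[0.005,0,0.01],[0.005,0,0.01],[0.005,0,0.01]], rotation=[[0,0.005,0],[0,0.01,0],[0,0.015,0],[0,0.02,0],[0,0.025,0],[0,0.03,0],[0,0.03,0],[0,0.03,0]])

```text
clock: 27.75
eef_pos: [0.5971, -0.3197, 0.1362]
tool_rot: [0.271, 0.949, -0.043, 0.153]
ft_force: [0.6, -2.5, 8.5]
grip_width: 0.0226
grasp_force: 60.7
```

```bash
python3 -c "
from h import *
S=np.load('/tmp/S.npy');lev(S);arc(S,.01)"
```

```text
t 27.75 lever by grip 0.8682 by dir 0.8684 rad mm 174.71 F along/up 1.56 8.59 moment 1.504 tq [-0.27 -0.05  0.04] |tq y| -0.18
[[0.001, -0.0, 0.001], [0.001, -0.0, 0.002], [0.002, -0.0, 0.003], [0.002, 0.0, 0.004], [0.003, 0.0, 0.005], [0.003, 0.0, 0.007], [0.003, 0.0, 0.007], [0.003, 0.0, 0.007]]
[[-0.0, 0.003, -0.0], [-0.0, 0.007, -0.0], [-0.0, 0.01, -0.0], [-0.0, 0.013, -0.0], [-0.0, 0.017, -0.0], [-0.0, 0.02, -0.0], [-0.0, 0.02, -0.0], [-0.0, 0.02, -0.0]]
```

Request:
drive_tool(slide=[[0.001,0,0.002],[0.002,0,0.003],[0.003,0,0.005],[0.003,0,0.007],[0.004,0,0.009],[0.005,0,0.01],[0.005,0,0.01],[0.005,0,0.01]], rotation=[[0,0.005,0],[0,0.01,0],[0,0.015,0],[0,0.02,0],[0,0.025,0],[0,0.03,0],[0,0.03,0],[0,0.03,0]])

```text
clock: 28.75
eef_pos: [0.5969, -0.3196, 0.134]
tool_rot: [0.271, 0.951, -0.041, 0.146]
ft_force: [0.4, -2.1, 11.4]
grip_width: 0.0229
grasp_force: 61.0
```

```bash
python3 -c "
from h import *
S=np.load('/tmp/S.npy');lev(S);arc(S,.01)
# bar seen by wrist in tool frame
o,M,b,g=state();q=(cloud(shot('wrist','w9')).reshape(-1,3)-o['eef_pos'])@M
t=D(20);X=-np.array([np.cos(t),0,-np.sin(t)]);Z=np.array([X[2],0,-X[0]])
s=(q-[0,0,-.018])@X;h=(q-[0,0,-.018])@Z;y=q[:,1];k=(abs(y)<.02)&(abs(h)<.03)
for a,c in((-.11,-.1),(-.09,-.08),(.01,.02),(.02,.03)):
  j=k&(s>a)&(s<c);print(a,np.percentile(h[j],3).round(4),y[j].mean().round(4))
"
```

```text
t 28.75 lever by grip 0.8804 by dir 0.8828 rad mm 174.75 F along/up 0.96 11.41 moment 1.997 tq [-0.23  0.12 -0.09] |tq y| -0.02
[[0.001, -0.0, 0.001], [0.001, 0.0, 0.002], [0.002, 0.0, 0.003], [0.002, -0.0, 0.004], [0.003, 0.0, 0.005], [0.003, 0.0, 0.007], [0.003, 0.0, 0.007], [0.003, 0.0, 0.007]]
[[-0.0, 0.003, 0.0], [-0.0, 0.007, 0.0], [-0.0, 0.01, 0.0], [-0.0, 0.013, 0.0], [-0.0, 0.017, 0.0], [-0.0, 0.02, 0.0], [-0.0, 0.02, 0.0], [-0.0, 0.02, 0.0]]
-0.11 -0.0164 0.0008
-0.09 -0.0155 0.0008
0.01 -0.0113 0.0012
0.02 -0.0109 0.0012
```

The force past the dead point has risen steadily from 1.8 to 11.4 N (about 2 N m) at roughly 40 N m/rad. That is the stop; only the stop can resist this much past the dead point. I'll unload gently.

Request:
drive_tool(slide=[[-0.003,0,-0.006],[-0.005,0,-0.011],[-0.008,0,-0.017],[-0.01,0,-0.022],[-0.012,0,-0.027],[-0.014,0,-0.03],[-0.014,0,-0.03],[-0.014,0,-0.03]], rotation=[[0,-0.017,0],[0,-0.033,0],[0,-0.05,0],[0,-0.067,0],[0,-0.083,0],[0,-0.09,0],[0,-0.09,0],[0,-0.09,0]])

```text
clock: 29.8
eef_pos: [0.5975, -0.3199, 0.14]
tool_rot: [0.27, 0.947, -0.047, 0.166]
ft_force: [4.8, -2.8, 2.0]
grip_width: 0.0224
grasp_force: 59.8
```

```bash
cat > chk.py <<'E'
from h import *
import sys
S=np.load('/tmp/S.npy');lev(S)
o,M,b,g=state();q=(cloud(shot('wrist',sys.argv[1])).reshape(-1,3)-o['eef_pos'])@M
t=D(20);X=-np.array([np.cos(t),0,-np.sin(t)]);Z=np.array([X[2],0,-X[0]])
s=(q-[0,0,-.018])@X;h=(q-[0,0,-.018])@Z;y=q[:,1];k=(abs(y)<.02)&(abs(h)<.03)
r=[]
for a in(-.11,-.1,-.09,-.08,.01,.02):
  j=k&(s>a)&(s<a+.01);r.append((a+.005,np.percentile(h[j],3),y[j].mean()))
r=np.array(r);p=np.polyfit(r[:,0],r[:,1],1);print('bar extra angle in tool rad',p[0].round(4),'h at grip',(p[1]+.0118).round(4),'y',r[:,2].round(4))
E
python3 chk.py w10
```

```text
t 29.8 lever by grip 0.8478 by dir 0.8402 rad mm 174.53 F along/up 5.59 2.0 moment 0.35 tq [-0.42 -0.44 -0.04] |tq y| -0.6
bar extra angle in tool rad 0.0269 h at grip -0.0001 y [0.0008 0.0008 0.0008 0.0009 0.0012 0.0014]
```

Request:
drive_tool(slide=[[0,0,-0.001],[0,0,-0.002],[0,0,-0.003],[0,0,-0.004],[0,0,-0.004],[0,0,-0.004],[0,0,-0.004],[0,0,-0.004]], rotation=[[0,0.01,0],[0,0.02,0],[0,0.03,0],[0,0.04,0],[0,0.045,0],[0,0.045,0],[0,0.045,0],[0,0.045,0]])

```text
clock: 30.85
eef_pos: [0.5971, -0.3197, 0.1401]
tool_rot: [0.271, 0.949, -0.044, 0.155]
ft_force: [5.3, -4.3, -0.8]
grip_width: 0.0229
grasp_force: 59.2
```

```bash
python3 chk.py w11
```

```text
t 30.85 lever by grip 0.8462 by dir 0.8635 rad mm 174.5 F along/up 6.82 -0.67 moment -0.117 tq [-0.65 -0.82 -0.03] |tq y| -1.04
bar extra angle in tool rad 0.0021 h at grip -0.0001 y [0.0008 0.0008 0.0008 0.0008 0.0012 0.0014]
```

The bar now sits free, with only its weight showing on the sensor. I'll draw it off along its axis.

Request:
drive_tool(slide=[[-0.008,0,0.003],[-0.02,0,0.007],[-0.035,0,0.013],[-0.05,0,0.018],[-0.065,0,0.024],[-0.08,0,0.029],[-0.09,0,0.033],[-0.09,0,0.033]], rotation=[[0,0,0],[0,0,0],[0,0,0],[0,0,0],[0,0,0],[0,0,0],[0,0,0],[0,0,0]])

```text
clock: 31.9
eef_pos: [0.6178, -0.3325, 0.1409]
tool_rot: [0.271, 0.949, -0.044, 0.156]
ft_force: [-0.6, -0.7, -2.1]
grip_width: 0.0228
grasp_force: 59.4
```

```bash
python3 chk.py w12;python3 -c "
from h import *
print(bot.get_obs()['joint_pos'].round(2),bot.get_obs()['ft_force'])"
```

```text
t 31.9 lever by grip 0.8414 by dir 0.862 rad mm 198.84 F along/up -0.13 -2.13 moment -0.373 tq [0.18 0.31 0.01] |tq y| 0.36
bar extra angle in tool rad -0.0005 h at grip -0.0 y [0.0008 0.0009 0.0009 0.0009 0.0014 0.0012]
[-0.48  0.45  0.01  0.81 -0.02  0.07] [ 0.5944745   0.38501623 -2.8835186 ]
```

Request:
drive_tool(slide=[[-0.02,0,0.007],[-0.045,0,0.016],[-0.07,0,0.025],[-0.095,0,0.034],[-0.12,0,0.044],[-0.145,0,0.053],[-0.165,0,0.06],[-0.165,0,0.06]], rotation=[[0,0,0],[0,0,0],[0,0,0],[0,0,0],[0,0,0],[0,0,0],[0,0,0],[0,0,0]])

```text
clock: 32.95
eef_pos: [0.6552, -0.3558, 0.1397]
tool_rot: [0.271, 0.949, -0.044, 0.156]
ft_force: [-0.3, 0.2, -1.0]
grip_width: 0.0226
grasp_force: 59.4
```

```bash
python3 chk.py w13;python3 -c "
from h import *
print(bot.get_obs()['joint_pos'].round(2))
c=shot('scene','s13');d=shot('side','d13')
A=cv2.resize(c['image'][170:270,270:370],None,fx=4,fy=4,interpolation=2);B=cv2.resize(d['image'][190:290,250:350],None,fx=4,fy=4,interpolation=2)
cv2.imwrite('pics/c13.png',np.hstack([A,B])[:,:,::-1])
S=np.load('/tmp/S.npy');ex=bdir(-31.8,0)
for n in('s13','d13'):
  P=cloud(np.load(f'/tmp/{n}.npz')).reshape(-1,3);q=P-S;u=q@ex;v=q@np.array([-ex[1],ex[0],0]);k=(u>.05)&(u<.094)&(abs(v)<.012)&(abs(q[:,2])<.03)
  if k.sum()>15:
    p=np.polyfit(u[k],q[k,2],1);print(n,k.sum(),'stub slope rad',np.arctan(p[0]).round(4),'z mid',np.median(q[k,2]).round(4))
"
```

```text
t 32.95 lever by grip 0.8455 by dir 0.8619 rad mm 242.9 F along/up -0.36 -0.99 moment -0.173 tq [ 0.19  0.38 -0.01] |tq y| 0.42
bar extra angle in tool rad -0.0009 h at grip -0.0001 y [0.0009 0.0009 0.0009 0.0009 0.0013 0.0013]
[-0.49  0.53  0.14  0.86 -0.02  0.06]
s13 95 stub slope rad -0.0214 z mid 0.0063
d13 73 stub slope rad -0.0236 z mid 0.0032
```

View pics/c13.png

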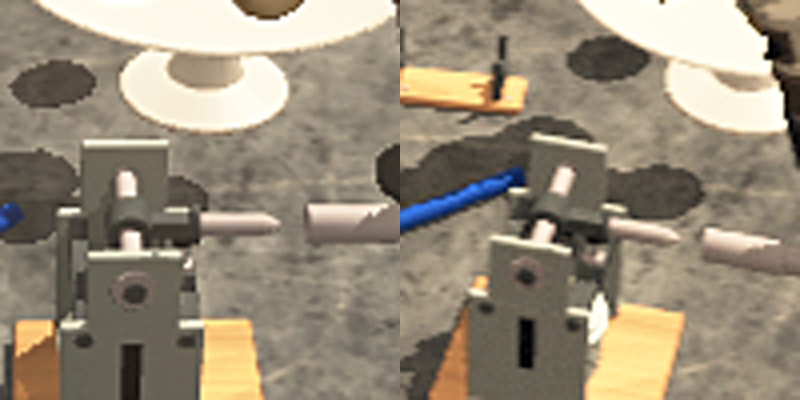

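The crops show the stub level with the bar clear of its tip: left stub tip (278,224) and mouth (305,222), right stub tip (680,238) and mouth (702,245). The measured stub slope of -0.022 gives a lever value of about 0.86, so it stayed on the stop. Now I'll return the bar.

```bash
python3 - <<'E'
from h import *
o,M,b,g=state()
q0=R.from_quat([.22099,.95958,-.03919,.16981]).as_matrix()
print('A');go([.60,-.30,.30],pose([0,0,0],-31,2)[1])
print('B, expressed from A')
p0=np.array([.60,-.30,.30]);R0=pose([0,0,0],-31,2)[1]
for p in([.44,-.03,.28],):
  print((R0.T@(np.array(p)-p0)/.25).round(3),(R.from_matrix(R0.T@q0).as_rotvec()/.5).round(3))
E
```

```text
A
slide [0.083, 0.074, -0.704] rot [-0.008, -0.119, -0.027]
B, expressed from A
[ 1.054  0.596 -0.34 ] [-0.063  0.067 -0.165]
```

Request:
drive_tool(slide=[[-0.03,0,-0.1],[-0.05,0,-0.22],[-0.05,0,-0.35],[-0.03,0.02,-0.48],[0.02,0.04,-0.58],[0.06,0.06,-0.66],[0.083,0.074,-0.704],[0.083,0.074,-0.704]], rotation=[[0,0,0],[0,-0.03,0],[0,-0.06,0],[0,-0.1,-0.01],[0,-0.12,-0.027],[0,-0.12,-0.027],[0,-0.12,-0.027],[0,-0.12,-0.027]])

```text
clock: 34.1
eef_pos: [0.6004, -0.2996, 0.3013]
tool_rot: [0.262, 0.946, -0.053, 0.185]
ft_force: [0.1, 0.1, -1.8]
grip_width: 0.0233
grasp_force: 59.4
```

Request:
drive_tool(slide=[[0.12,0.07,-0.04],[0.26,0.15,-0.09],[0.4,0.23,-0.13],[0.54,0.31,-0.18],[0.68,0.39,-0.22],[0.82,0.47,-0.27],[0.94,0.54,-0.31],[1.0,0.596,-0.33]], rotation=[[0,0,-0.02],[-0.01,0.01,-0.04],[-0.02,0.02,-0.06],[-0.03,0.03,-0.08],[-0.04,0.045,-0.1],[-0.05,0.06,-0.13],[-0.06,0.067,-0.165],[-0.06,0.067,-0.165]])

```text
clock: 35.1
eef_pos: [0.4512, -0.0358, 0.2809]
tool_rot: [0.221, 0.96, -0.042, 0.169]
ft_force: [0.3, -0.4, -1.5]
grip_width: 0.0227
grasp_force: 59.4
```

```bash
python3 - <<'E'
from h import *
q0=R.from_quat([.22099,.95958,-.03919,.16981]).as_matrix()
go(np.array([.4850,.1286,.0283])+q0@[.0,0,-.11],q0);print(bot.get_obs()['eef_pos'],bot.get_obs()['joint_pos'].round(2))
E
```

```text
slide [0.502, 0.654, 0.449] rot [-0.013, -0.002, 0.001]
[ 0.45116819 -0.0357503   0.28094428] [ 0.03 -0.12 -0.31  1.07 -0.17  0.46]
```

Request:
drive_tool(slide=[[0.06,0.1,0.02],[0.12,0.2,0.05],[0.2,0.3,0.1],[0.28,0.4,0.18],[0.36,0.5,0.27],[0.44,0.59,0.36],[0.5,0.654,0.43],[0.502,0.654,0.45]], rotation=[[0,0,0],[-0.005,0,0],[-0.013,-0.002,0],[-0.013,-0.002,0],[-0.013,-0.002,0],[-0.013,-0.002,0],[-0.013,-0.002,0],[-0.013,-0.002,0]])

```text
clock: 36.1
eef_pos: [0.4515, 0.1446, 0.1298]
tool_rot: [0.22, 0.96, -0.04, 0.169]
ft_force: [1.0, -0.6, -2.9]
grip_width: 0.0223
grasp_force: 59.3
```

Request:
drive_tool(slide=[[0,0,0],[0,0,0],[0,0,0],[0,0,0.01],[0,0,0.02],[0,0,0.02],[0,0,0.02],[0,0,0.02]], rotation=[[0,0,0],[0,0,0],[0,0,0],[0,0,0],[0,0,0],[0,0,0],[0,0,0],[0,0,0]])

```text
clock: 37.1
eef_pos: [0.4541, 0.1435, 0.1276]
tool_rot: [0.221, 0.959, -0.039, 0.171]
ft_force: [-0.6, 0.6, -1.8]
grip_width: 0.023
grasp_force: 59.4
```

```bash
python3 - <<'E'
from h import *
q0=R.from_quat([.22099,.95958,-.03919,.16981]).as_matrix()
go(np.array([.4850,.1286,.0283])+[0,0,.002],q0);go(np.array([.4850,.1286,.0283])+q0@[0,0,-.03],q0)
c=shot('wrist','w14');o,M,b,g=state();print(o['ft_force'])
P=cloud(c);w=crop(P,[.33,.04,.007],[.6,.26,.0125])
L=np.load('/tmp/w1.npz');w0=crop(cloud(L),[.33,.04,.007],[.6,.26,.0125])
for x in(w,w0): x=x[(np.abs((x[:,:2]-[.4404,.1514])@[.4374,.8993])<.04)];print(len(x),cv2.minAreaRect((x[:,:2]*1000).astype(np.float32)),x.mean(0).round(4))
E
```

```text
slide [0.005, 0.0, 0.413] rot [0.001, 0.004, -0.0]
slide [0.008, 0.0, 0.3] rot [0.001, 0.004, -0.0]
[ 0.22711168 -0.2961565  -1.1178907 ]
0 ((0.0, 0.0), (0.0, 0.0), 0.0) [nan nan nan]
1466 ((466.6465148925781, 138.956298828125), (45.90439224243164, 148.555908203125), 64.06198120117188) [0.4579 0.1416 0.0097]<stdin>:7: RuntimeWarning: Mean of empty slice.
  ret = um.true_divide(
```

Request:
drive_tool(slide=[[0.001,0,0.08],[0.003,0,0.16],[0.005,0,0.24],[0.005,0,0.3],[0.005,0,0.35],[0.005,0,0.39],[0.005,0,0.41],[0.005,0,0.41]], rotation=[[0,0.004,0],[0,0.004,0],[0,0.004,0],[0,0.004,0],[0,0.004,0],[0,0.004,0],[0,0.004,0],[0,0.004,0]])

```text
clock: 38.15
eef_pos: [0.4848, 0.1284, 0.0308]
tool_rot: [0.221, 0.96, -0.039, 0.17]
ft_force: [0.7, -0.3, -2.3]
grip_width: 0.0228
grasp_force: 59.4
```

```bash
python3 - <<'E'
from h import *
q0=R.from_quat([.22099,.95958,-.03919,.16981]).as_matrix()
go([.4850,.1286,.0283],q0);o=bot.get_obs();print(o['eef_pos'],o['ft_force'].round(2))
E
```

```text
slide [0.003, 0.001, 0.01] rot [0.001, -0.001, -0.0]
[0.48476336 0.12843945 0.03078368] [ 0.67 -0.31 -2.28]
```

Request:
drive_tool(slide=[[0.0,0,0.002],[0.001,0,0.004],[0.002,0,0.006],[0.003,0.001,0.008],[0.003,0.001,0.009],[0.003,0.001,0.009],[0.003,0.001,0.009],[0.003,0.001,0.009]], rotation=[[0,0,0],[0,0,0],[0,0,0],[0,0,0],[0,0,0],[0,0,0],[0,0,0],[0,0,0]])

```text
clock: 39.15
eef_pos: [0.485, 0.1287, 0.0286]
tool_rot: [0.221, 0.96, -0.039, 0.17]
ft_force: [-0.6, -0.6, -2.1]
grip_width: 0.0229
grasp_force: 59.4
```

Request:
drive_tool(slide=[[0,0,0],[0,0,0],[0,0,0],[0,0,0],[0,0,0],[0,0,0],[0,0,0],[0,0,0]], rotation=[[0,0,0],[0,0,0],[0,0,0],[0,0,0],[0,0,0],[0,0,0],[0,0,0],[0,0,0]], gripper=1)

```text
clock: 40.15
eef_pos: [0.485, 0.1287, 0.0286]
tool_rot: [0.221, 0.96, -0.039, 0.17]
ft_force: [0.1, -0.7, 0.5]
grip_width: 0.0854
grasp_force: 0.0
```

Request:
drive_tool(slide=[[0,0,-0.03],[0,0,-0.08],[0,0,-0.15],[0,0,-0.23],[0,0,-0.32],[0,0,-0.42],[0,0,-0.5],[0,0,-0.5]], rotation=[[0,0,0],[0,0,0],[0,0,0],[0,0,0],[0,0,0],[0,0,0],[0,0,0],[0,0,0]])

```text
clock: 41.15
eef_pos: [0.4473, 0.1484, 0.1484]
tool_rot: [0.221, 0.959, -0.037, 0.172]
ft_force: [0.5, -0.1, 0.3]
grip_width: 0.0855
grasp_force: 0.0
```

```bash
python3 - <<'E'
from h import *
c=shot('wrist','w15');P=cloud(c)
b=crop(P,[.33,.06,.03],[.58,.24,.065]);print([q.round(4) for q in line(b)[:4]])
S=np.load('/tmp/S.npy');ex=bdir(-31.8,0)
P=cloud(shot('scene','s15')).reshape(-1,3);q=P-S;u=q@ex;v=q@np.array([-ex[1],ex[0],0]);k=(u>.05)&(u<.094)&(abs(v)<.012)&(abs(q[:,2])<.03)
p=np.polyfit(u[k],q[k,2],1);print(k.sum(),np.arctan(p[0]))
a=np.load('/tmp/s15.npz')['image'];cv2.imwrite('pics/c15.png',cv2.resize(a[170:350,190:370],None,fx=3.3,fy=3.3,interpolation=2)[:,:,::-1])
E
```

```text
[array([0.4271, 0.1583, 0.055 ]), array([ 9.010e-01, -4.339e-01,  5.000e-04]), array([0.3637, 0.1889, 0.0549]), array([0.5299, 0.1088, 0.055 ])]
95 -0.016081672260321842
```

View pics/c15.png

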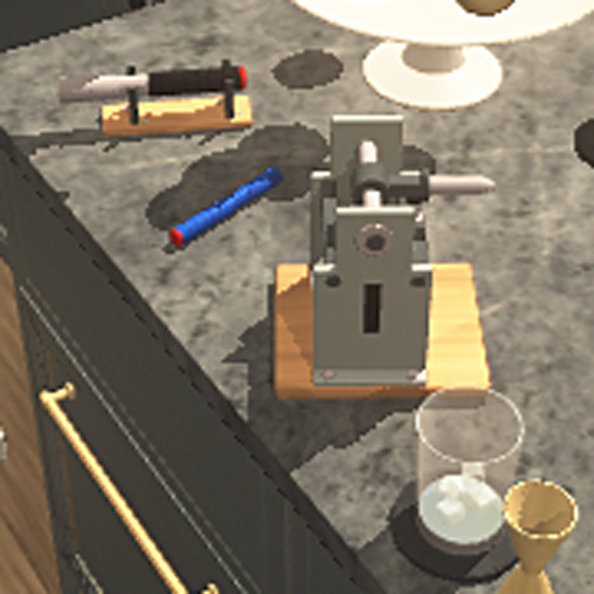

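The bar lies back in its forks, from (62,88) to (242,76), within 1 mm of where it started. The lever is level on its stop with the stub tip at (490,184), and the tumbler, jigger and blue bar are untouched. I'll hand the job in.

```bash
python3 -c "
from h import *
print(bot.job_done())"
```

```text
the job is handed in; nothing more can be done
None
```

I threw the lever past its dead point onto the stop screw (lever about 0.86 rad, felt as a steep rise to about 2 N m), drew the bar off, laid it back in its forks, and handed the job in; the hand-in returned no verdict.

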